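# Pack the polish tin and close the shine case

### The arm

A 6-joint arm with a two-finger parallel gripper is mounted at the origin on the work surface. World frame = base frame: x ahead of the robot, y to its left, z up, the work surface at z = 0. Lengths are in m, angles in rad, forces in N, time in s.
With the tool pointing down it reaches from about 0.25 to 0.775 m from the base axis. Payload 4 kg.
Tool frame: the origin (TCP) lies midway between the tips of the shut fingers; the grasp point (between the pads) lies 19 mm behind it; z points along the fingers, y is the direction in which the jaws open and shut (so a half turn about z gives the same grasp; the last joint's range is limited). The gripper opens to 94 mm and grips with 3 to 60 N. Pads are 16 mm wide; open, the fingers measure 119 mm over their backs; the gripper's body (75 mm by 177 mm) begins 78 mm behind the grasp point.
Start: joints at [-1.358, 0.087, 1.371, -0, 1.684, -0.103], TCP at [0.171, -0.523, 0.206] pointing down, gripper open.
Joint ranges: [-3.1, 3.1], [-0.76, 2.03], [0.27, 2.55], [-1.08, 4.22], [0.17, 2.65], [-2.57, 2.57]. Speed limits (rad/s): [2.79, 2.79, 3.14, 3.14, 3.14, 3.14].

### API

Orientations are given as [roll, pitch, yaw] about the fixed x, y, z axes, in that order (R = Rz(yaw) Ry(pitch) Rx(roll)).
In Python, from bench import robot gives the robot as it stands.
- The arm moves only by the tool carry_out, never from a script. Its argument "deltas" is text: rows parted by semicolons, each of 7 numbers parted by spaces: the shift along the tool's x, y, z in mm, then the turn, a rotation vector about the tool's x, y, z in rad, then the closure, from 0 (fully open) to 1 (shut). A call has exactly 8 rows; each row is the pose to reach, as a shift and turn from the pose commanded when the call began, along the tool's axes at that moment; what a row does not reach only later rows make up. A row lasts 1/12 s, in which the tool goes at most 41.7 mm and 7.16 degrees, less where a joint would pass 70% of its speed; a pose out of reach is approached as far as the arm can. A call with a gripper value outside its range is refused whole. The fingers move at their own pace and stop on an object; the grip force is fixed at half the most. Time passes only in rows, so rows that repeat a pose let the fingers close, or fill a call up. It gives the time, the measured TCP pose, the force and the opening at its end, in the units of the state.
- robot.get_obs(): the state, without advancing time (a new reading comes with each control period).
- robot.snapshot(name): name is "side" or "top" or "wrist"; returns a dict with "pixels" (480x640x3 uint8, red, green, blue), "range_z" (480x640 float32, m along the optical axis (not along the pixel's ray), 0 where there is no reading), "camera_matrix" (3x3 intrinsics, pixels), "rvec" (rotation vector, rad) and "tvec" (3), from world to camera coordinates, as OpenCV has them. Camera axes: x right, y down, z forward; pixel columns grow to the right and rows downward; lengths in m; the calibration is good to about 2 mm. A picture is of the moment at which its call begins.
- robot.close_job(): hands the job in, once; it reports no verdict.
Trained networks look in a picture, given as the dict that the camera call returned (one of the last four; its "shot" number tells which), for a name from the list of things; names that differ only in an ending like _2 or _b are one class to them, and where a whole thing is asked for, a point or a joint stands for the part that bears it (a point fixed in the world has none). Each returns a list of dicts, best first, with "p" (0 to 1); they miss things now and then, are a little off and sometimes report something else, mostly with a low value. They report only what shows in the picture. A call takes as long as a camera call. They do not tell look-alikes from the thing itself.
- robot.look_for(picture, thing): "at" ([x, y, z] in m, in the coordinates of the camera as it stood for that picture, good to about 4 mm: the middle of the surface that is visible of it).
- robot.place_of(picture, thing): "at" ([x, y, z] in m, in the coordinates of the camera as it stood for that picture, good to about 4 mm: a listed point, or the origin of a listed thing).
The state is a dict: "time": time; "joint_positions": joint angles; "qvel": joint speeds; "joint_torque": joint torques, N m; "tool_pos": TCP position; "ee_rot": TCP orientation; "wrist_force": force on the tool from outside, world axes, zero at the start; "wrist_torque": the same for the moment, N m; "width": finger opening in m.
Only numpy, scipy, OpenCV 4.12 (cv2) and the standard library are available. Lean on these libraries where they do the work, as an engineer would, in place of code of your own. Each camera call takes 0.05 s, during which the arm holds its last target.

### The job

Pack up the shine case: take the oval polish tin from its rack and set it, right way up, flat on the bed of the case's sprung holder, centred, pushed against the spring so that it drops down behind the brass lip and is held between the two. Then close the lid, and after that swing the steel clamp over until it lies down flat on the lid. Leave the other things where they are.

Things in the scene. Friction and masses are not known exactly. Their poses are not given: they have to be found in the camera images.
- tin: oval tinplate polish tin, rounded rectangle 60 (its x) x 40 (y) x 28 mm high, corner radii 12 mm; about 90 g. Origin: centre of underside. Starts in one of the rack's slots, where rails close in its long sides: there take it by its ends, which overhang. In the case its ends are blocked and only its long sides are free, so put it down on the mat between and take it again across its width
- rack: fixed low steel rack with two equal side-by-side slots for tins, running along its x, centred at y = +37.5 and -37.5 mm; slot floors 10 mm above the platform, rails 38 mm high, 5 mm thick and 44 mm long, 43 mm apart. Origin at the centre of its underside
- mat: fixed square cork mat, 100 x 100 x 3 mm, always empty, between rack and case, good for putting things down; origin at the centre of its underside
- case: fixed dark oak box, 150 (its x) x 140 (y) mm, rim 60 mm up, walls 6 mm, floor 8 mm up; origin: centre of underside. Lid hinge on the +x rim, clamp at the -x side. Inside at y = 0: bed 30 mm wide, top 18 mm up; at its -x end a brass lip 6 mm thick, top 26 mm up, inner face at x = -42 mm; facing it an upright sprung brass plate, top 54 mm up, face at x = +13 mm at rest. Finger room beside the bed
- nest (a point): point on the top of the bed where the tin's origin comes to rest when it is properly held (tin's x along the case's x, either way round); 30 mm from the lip's inner face; axes as the case
- sprung_plate (a joint): travel of the sprung plate (m) towards the case's +x: 0 at rest, at most 0.016; it pushes back with 4.5 N at 0 and 8.5 N at 16 mm. At rest plate and lip are 55 mm apart, so the 60 mm tin must push the plate back over 5 mm before it can go down behind the lip; with the tin held it reads about 0.005
- lid (a joint): angle of the case's lid (rad): 0 shut, grows as it opens, about 1.57 upright, at most 1.95. A stiff hinge: stays where left, moves with about 1 to 3 N near its edge
- lid_hinge (a point): middle of the lid's hinge line (along the case's y), at the case's x = +75 mm, 60 mm up; the lid is a flat oak board 150 mm long from the hinge, 140 mm wide and 8 mm thick (when shut its underside is at the hinge's height, its top 8 mm above)
- lid_edge (a point): middle of the lid's free edge on its outer (top) face, 150 mm from the hinge line
- clamp (a joint): angle of the steel clamp (rad): 0 lying flat on the shut lid, pointing to the case's +x; grows as it opens up and outwards, about 1.57 upright, at most 2.2, then leaning away from the case. Stays where left, moves with about 1 to 2 N near its tip
- clamp_hinge (a point): middle of the clamp's hinge line (along the case's y), just outside the case at x = -77 mm, 66 mm up; the clamp is a flat bar 52 mm long from the hinge and 24 mm wide, its outer face (top when down) 7 mm off the hinge line
- clamp_tip (a point): middle of the clamp's free end on its outer face, 52 mm from the hinge line
- round_tin: a round tin, 39 mm across and 28 mm high, in the rack's other slot; not to be taken
- brush: bystander: welt brush, 150 x 42 x 38 mm, lying bristles down, long side along its x; origin at its underside's centre
- shoehorn: bystander: yellow bone shoehorn, about 170 x 36 x 5 mm, lying flat
- ashtray: bystander: nickel ashtray, a shallow bowl 96 mm across, 26 mm high
- dressing: bystander: amber bottle, 48 mm across, 105 mm high, standing
- dauber: bystander: small round dauber brush standing on its bristles, 34 mm across, 52 mm high
Things that resemble listed ones, but are neither listed nor needed, are in the scene too. Leave any blue look-alike of the case alone.

How it is judged:
On the way, in this order (a step that is already met when the one before it is completed fails the run):
1. the oval tin lies down in the holder, held between sprung plate and lip, and is let go (x of tin in the frame of nest between -0.004 and 0.004 m and y of tin in the frame of nest between -0.009 and 0.009 m and z of tin in the frame of nest between -0.004 and 0.004 m and angle between the x axis of tin and the x axis of case, either way round below 0.15 rad and angle between tin's own z axis and vertical below 0.1 rad and value of joint sprung_plate above 0.003 m and contact force between tin and the fingers below 0.3 N and value of joint lid above 0.5 rad), for 0.2 s.
2. the lid is shut over the tin while the clamp is still open (x of tin in the frame of nest between -0.004 and 0.004 m and y of tin in the frame of nest between -0.009 and 0.009 m and z of tin in the frame of nest between -0.004 and 0.004 m and angle between the x axis of tin and the x axis of case, either way round below 0.15 rad and angle between tin's own z axis and vertical below 0.1 rad and value of joint sprung_plate above 0.003 m and value of joint lid below 0.06 rad and value of joint clamp above 0.5 rad), for 0.2 s.
3. the clamp lies down on the shut lid (value of joint lid below 0.06 rad and value of joint clamp below 0.12 rad), for 0.2 s.
At the end, for the whole second after the job is handed in: Oval tin let go, upright on the holder's bed, within 4 mm of the nest lengthwise and in height, 9 mm across, 0.15 rad in turn; sprung plate pushed back over 3 mm; lid shut (under 0.06 rad), clamp down (under 0.12 rad); no other thing moved over 30 mm (all of step 3 and x of tin in the frame of nest between -0.004 and 0.004 m and y of tin in the frame of nest between -0.009 and 0.009 m and z of tin in the frame of nest between -0.004 and 0.004 m and angle between the x axis of tin and the x axis of case, either way round below 0.15 rad and angle between tin's own z axis and vertical below 0.1 rad and value of joint sprung_plate above 0.003 m and linear speed of tin below 0.02 m/s); the robot touches nothing.
It fails at once if a bystander (round tin, brush, shoehorn, ashtray, bottle or dauber) is moved more than 30 mm (distance of any of round_tin, brush, shoehorn, ashtray, dressing, dauber from where it was at the start of the episode above 0.03 m).
It also fails if it takes over 72 s, if anything falls off the work surface, if the arm or the gripper's body presses on something with over 40 N, if the wrist force passes 120 N, or if a joint passes its speed limit or range.

## Working session

There is one attempt and no reset: what is moved stays moved. The work goes in short steps, Python scripts to look and compute and a tool call to move; the robot and the scene stay as the last step left them, time stands still between calls to the robot, and variables do not carry over. Pictures are saved under pics/ and viewed, and the job is handed in when it is done.

Besides the shell and the picture viewer there is one more tool, called after ">>>" in YAML: its name, and indented under it one key for each argument. carry_out: Moves the arm, as the interface text tells. Its arguments: {"type":"object","properties":{"deltas":{"type":"string"}},"required":["deltas"]}

```bash
ls; mkdir -p pics; cat > h.py <<'E'
import numpy as np,cv2
from scipy.spatial.transform import Rotation as R
from bench import robot
def snap(n,f):
    s=robot.snapshot(n); cv2.imwrite('pics/'+f+'.png',s['pixels'][:,:,::-1].copy()); return s
def w(s,p):
    Rm=cv2.Rodrigues(np.array(s['rvec'],float))[0]; return Rm.T@(np.array(p,float)-np.array(s['tvec'],float).ravel())
def px(s,p):
    q=s['camera_matrix']@np.array(p); return q[:2]/q[2]
def proj(s,P):
    Rm=cv2.Rodrigues(np.array(s['rvec'],float))[0]; return px(s,Rm@np.array(P)+np.array(s['tvec'],float).ravel())
def cloud(s):
    z=s['range_z'];K=s['camera_matrix'];v,u=np.mgrid[:480,:640]
    c=np.stack([(u-K[0,2])/K[0,0]*z,(v-K[1,2])/K[1,1]*z,z],-1)
    Rm=cv2.Rodrigues(np.array(s['rvec'],float))[0]
    W=(c-np.array(s['tvec'],float).ravel())@Rm; W[z==0]=np.nan; return W
E
python3 - <<'E'
from h import *
o=robot.get_obs();print(o)
a=snap('top','top0');b=snap('side','side0')
np.save('top.npy',cloud(a));np.save('side.npy',cloud(b))
for nm,s in(('top',a),('side',b)):
  for t in ['tin','rack','mat','case','nest','lid_hinge','lid_edge','clamp_hinge','clamp_tip','round_tin','brush','dressing','dauber','ashtray','shoehorn']:
    print(nm,t,[(round(d['p'],2),w(s,d['at']).round(3).tolist(),px(s,d['at']).round().tolist()) for d in robot.place_of(s,t)][:3])
E
```

```text
pics
{'time': 0.0, 'joint_positions': array([-1.35809941e+00,  8.79632071e-02,  1.37220781e+00, -9.41316605e-06,
        1.68358780e+00, -1.03072562e-01]), 'qvel': array([ 0.00105834, -0.00073432,  0.0002359 , -0.00089796, -0.0022455 ,
       -0.00062531]), 'joint_torque': array([-3.69357431e-04, -3.40181172e+01, -3.02425718e+01,  7.16905436e-02,
        3.29801522e-02, -1.62937281e-04]), 'tool_pos': array([ 0.17069568, -0.52228341,  0.20432325]), 'ee_rot': array([-3.13943702e+00, -2.13570854e-04,  3.15768199e-01]), 'wrist_force': array([ 0.24490414, -0.4465031 ,  0.76457464]), 'wrist_torque': array([-0.03870377,  0.00773373,  0.02401819]), 'width': 0.09390556752676872}
top tin [(0.72, [0.533, -0.276, 0.011], [444.0, 232.0])]
top rack [(0.79, [0.534, -0.239, -0.002], [428.0, 233.0])]
top mat [(0.85, [0.486, -0.053, 0.001], [351.0, 254.0])]
top case [(0.92, [0.698, 0.384, 0.002], [170.0, 169.0]), (0.63, [0.543, 0.175, 0.0], [256.0, 231.0]), (0.6, [0.416, 0.4, -0.005], [160.0, 286.0])]
top nest []
top lid_hinge [(0.95, [0.534, 0.251, 0.061], [219.0, 231.0]), (0.92, [0.399, 0.477, 0.058
[... 1946 characters left out ...]
.0]), (0.5, [0.549, 0.162, 0.019], [302.0, 206.0]), (0.4, [0.563, 0.073, 0.111], [325.0, 203.0])]
side round_tin [(0.9, [0.531, -0.199, 0.01], [370.0, 356.0])]
side brush [(0.94, [0.368, 0.128, -0.0], [224.0, 251.0]), (0.54, [0.562, 0.075, 0.108], [324.0, 203.0]), (0.44, [0.531, -0.271, 0.01], [389.0, 392.0])]
side dressing [(0.75, [0.725, -0.28, -0.003], [492.0, 359.0])]
side dauber [(0.62, [0.625, -0.001, 0.002], [369.0, 257.0])]
side ashtray [(0.78, [0.327, -0.247, -0.002], [267.0, 429.0]), (0.5, [0.535, -0.236, 0.006], [382.0, 374.0])]
side shoehorn [(0.91, [0.714, -0.041, -0.0], [419.0, 259.0]), (0.44, [0.725, -0.278, 0.0], [492.0, 357.0]), (0.3, [0.492, -0.054, 0.002], [317.0, 300.0])]
```

View pics/top0.png

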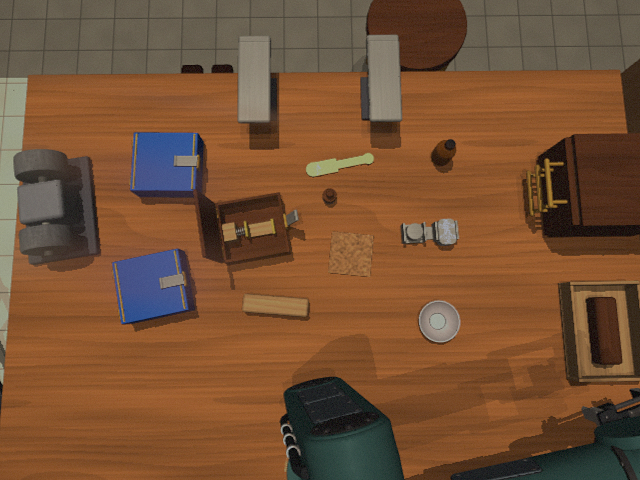

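View pics/side0.png

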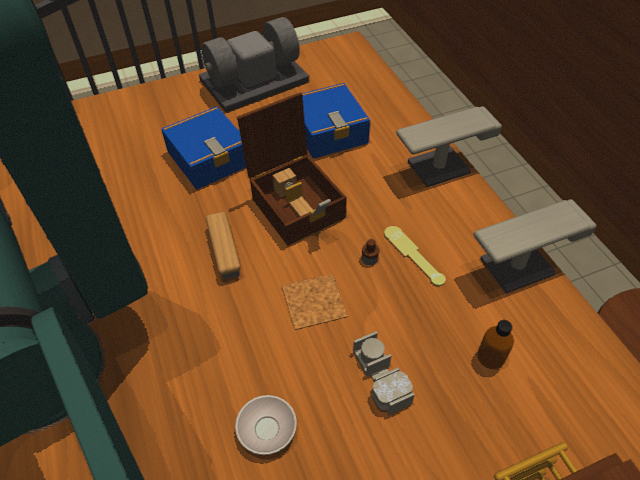

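The top view shows the brown case, lid open, at about (255,230), the tin in the rack at (447,232) and the round tin at (414,233). The mat is at (351,254). The blue look-alikes are at (165,165) and (150,285). Next I refine these from depth.

```bash
python3 - <<'E'
from h import *
for n in('top','side'):
  W=np.load(n+'.npy').reshape(-1,3)
  def box(x0,x1,y0,y1,z0,z1):
    m=(W[:,0]>x0)&(W[:,0]<x1)&(W[:,1]>y0)&(W[:,1]<y1)&(W[:,2]>z0)&(W[:,2]<z1);return W[m]
  P=box(.47,.60,-.33,-.14,.005,.08)
  h,e=np.histogram(P[:,2],bins=np.arange(.004,.07,.003));print(n,'rackz',[(round(x,3),int(c)) for x,c in zip(e,h) if c])
  P=box(.47,.60,-.33,-.237,.03,.06)
  print(' tin top?',len(P),P.min(0).round(4),P.max(0).round(4),np.median(P,0).round(4),cv2.minAreaRect((P[:,:2]*1000).astype(np.float32)))
  P=box(.47,.60,-.237,-.15,.03,.06)
  print(' round',len(P),P.min(0).round(4),P.max(0).round(4),np.median(P[:,:],0).round(4))
  P=box(.42,.55,-.12,.02,.0015,.01); print(' mat',cv2.minAreaRect((P[:,:2]*1000).astype(np.float32)))
  P=box(.42,.66,.08,.28,.052,.0645);print(' rim',len(P),cv2.minAreaRect((P[:,:2]*1000).astype(np.float32)))
  P=box(.42,.66,.2,.33,.075,.25);  # lid plane
  c=P.mean(0);u,s,v=np.linalg.svd(P-c);print(' lid',len(P),c.round(3),v[2].round(3),P.max(0).round(3))
  P=box(.5,.6,.04,.12,.075,.15);c=P.mean(0);u,s,v=np.linalg.svd(P-c,full_matrices=False);print(' clamp',len(P),c.round(3),v.round(3),P.min(0).round(3),P.max(0).round(3))
a=cv2.imread('pics/top0.png');cv2.imwrite('pics/c1.png',cv2.resize(a[170:290,190:300],None,fx=5,fy=5,interpolation=2))
cv2.imwrite('pics/c2.png',cv2.resize(a[200:270,380:480],None,fx=7,fy=7,interpolation=2))
E
```

```text
top rackz [(np.float64(0.004), 116), (np.float64(0.007), 61), (np.float64(0.01), 48), (np.float64(0.013), 30), (np.float64(0.016), 29), (np.float64(0.019), 18), (np.float64(0.022), 19), (np.float64(0.025), 33), (np.float64(0.028), 20), (np.float64(0.031), 63), (np.float64(0.034), 216), (np.float64(0.037), 380), (np.float64(0.04), 169), (np.float64(0.043), 21), (np.float64(0.046), 2)]
 tin top? 534 [ 0.5014 -0.3013  0.0301] [ 0.5615 -0.2458  0.0477] [ 0.5318 -0.2726  0.0384] ((531.109619140625, -273.3639831542969), (59.846435546875, 54.36384963989258), 3.9436049461364746)
 round 323 [ 0.5098 -0.2255  0.0305] [ 0.5543 -0.1711  0.0439] [ 0.5322 -0.1979  0.0379]
 mat ((485.4884948730469, -50.582847595214844), (139.59649658203125, 129.35096740722656), 89.30890655517578)
 rim 889 ((544.2871704101562, 175.97335815429688), (140.8357696533203, 156.61770629882812), 9.421268463134766)
 lid 1259 [0.528 0.26  0.159] [-0.154  0.984 -0.087] [0.64  0.33  0.215]
 clamp 117 [0.559 0.083 0.098] [[-0.096  0.469 -0.878]
 [-0.98  -0.2    0.001]
 [-0.175  0.86   0.478]] [0.546 0.07  0.076] [0.572 0.096 0.1
[... 391 characters left out ...]
16 -0.3028  0.03  ] [ 0.5626 -0.247   0.0444] [ 0.5318 -0.2767  0.0389] ((532.042724609375, -274.7805480957031), (60.75434112548828, 55.118255615234375), 1.8490585088729858)
 round 664 [ 0.5095 -0.2281  0.03  ] [ 0.5557 -0.1726  0.0436] [ 0.532  -0.2026  0.0385]
 mat ((484.9066467285156, -50.13536071777344), (129.9082489013672, 139.58792114257812), 0.07717591524124146)
 rim 1344 ((544.8658447265625, 176.27938842773438), (143.23851013183594, 161.46905517578125), 8.92983627319336)
 lid 3801 [0.529 0.257 0.148] [-0.152  0.986 -0.074] [0.601 0.33  0.215]
 clamp 109 [0.559 0.077 0.101] [[-0.153  0.385 -0.91 ]
 [ 0.983  0.157 -0.099]
 [ 0.105 -0.91  -0.402]] [0.546 0.067 0.076] [0.573 0.091 0.115]
```

View pics/c1.png

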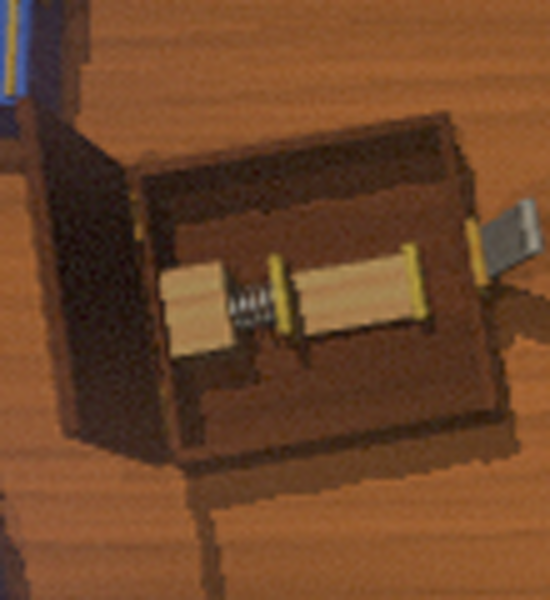

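View pics/c2.png

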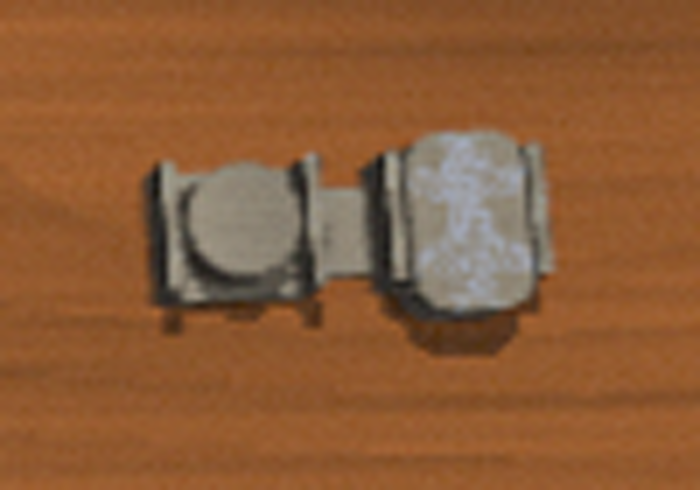

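```bash
cat >> h.py <<'E'
import json,os
def rd(): d=json.load(open('cmd.json'));return np.array(d['p']),np.array(d['R'])
def wr(p,Rm): json.dump({'p':list(p),'R':np.array(Rm).tolist()},open('cmd.json','w'))
def down(yaw): return R.from_euler('xyz',[np.pi,0,yaw]).as_matrix()
def apply(row):
    p,M=rd(); r=np.array(row.split(),float)
    p=p+M@r[:3]/1000; M=M@R.from_rotvec(r[3:6]).as_matrix(); wr(p,M)
def to(P,yaw=None,M=None):
    p,M0=rd(); M1=M if M is not None else (down(yaw) if yaw is not None else M0)
    print((M0.T@(np.array(P)-p)*1000).round(1),R.from_matrix(M0.T@M1).as_rotvec().round(3))
def st():
    o=robot.get_obs();p,M=rd()
    print('t',round(o['time'],2),'pos',o['tool_pos'].round(4),'rpy',o['ee_rot'].round(4),'F',o['wrist_force'].round(1),'w',round(o['width'],4),'| cmd',p.round(4),R.from_matrix(M).as_euler('xyz').round(3)); return o
E
python3 - <<'E'
from h import *
wr([.171,-.523,.206],down(-1.358+.103+np.pi/2))
to([.532,-.2745,.17],1.62)
E
```

```text
[ 420.3 -124.1   36. ] [ 0.     0.    -1.304]
```

>>> carry_out:
  deltas: "40 -12 0 0 0 -0.11 0;80 -24 5 0 0 -0.23 0;120 -36 10 0 0 -0.35 0;160 -47 15 0 0 -0.47 0;200 -59 20 0 0 -0.59 0;240 -71 25 0 0 -0.71 0;280 -83 30 0 0 -0.83 0;310 -92 32 0 0 -0.94 0"

```text
time: 2.27
tool_pos: [0.4388, -0.3368, 0.1729]
ee_rot: [-3.141, -0.001, 1.263]
wrist_force: [-0.2, 0.4, -0.2]
width: 0.0941
```

```bash
python3 - <<'E'
from h import *
apply("310 -92 32 0 0 -0.94"); st()
to([.532,-.2745,.17],1.62)
E
```

```text
t 2.27 pos [ 0.4388 -0.3368  0.1729] rpy [-3.1414e+00 -8.0000e-04  1.2630e+00] F [-0.2  0.4 -0.2] w 0.0941 | cmd [ 0.4371 -0.3393  0.174 ] [3.142 0.    1.256]
[91.  70.2  4. ] [-0.     0.    -0.364]
```

>>> carry_out:
  deltas: "30 23 2 0 0 -0.12 0;60 46 4 0 0 -0.24 0;91 70 4 0 0 -0.36 0;91 70 4 0 0 -0.36 0;91 70 4 0 0 -0.36 0;91 70 4 0 0 -0.36 0;91 70 4 0 0 -0.36 0;91 70 4 0 0 -0.36 0"

```text
time: 2.93
tool_pos: [0.5306, -0.2754, 0.1698]
ee_rot: [3.142, 0.0, 1.613]
wrist_force: [0.3, -0.1, 0.5]
width: 0.0942
```

```bash
python3 - <<'E'
from h import *
apply("91 70 4 0 0 -0.36"); st()
s=snap('wrist','w1'); W=cloud(s); np.save('w1.npy',W)
print(proj(s,[.532,-.2745,.038]), proj(s,[.531,-.2,.038]))
E
```

```text
t 2.93 pos [ 0.5306 -0.2754  0.1698] rpy [3.1415e+00 5.0000e-04 1.6131e+00] F [ 0.3 -0.1  0.5] w 0.0942 | cmd [ 0.5318 -0.2744  0.17  ] [3.142 0.    1.616]
[320.43952099 229.33691846] [323.67062235 126.16981521]
```

View pics/w1.png

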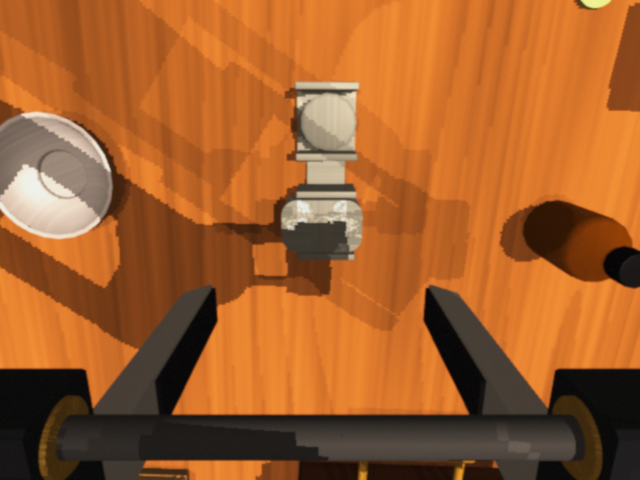

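The wrist view shows the tin at about (321,225) and the round tin at (327,122), with the rails level, so the jaws line up with the slot. Measuring the tin.

```bash
python3 - <<'E'
from h import *
W=np.load('w1.npy').reshape(-1,3)
m=(abs(W[:,0]-.532)<.05)&(abs(W[:,1]+.2745)<.04)&(W[:,2]>.033)&(W[:,2]<.045)
P=W[m];print(len(P),P.min(0).round(4),P.max(0).round(4),np.median(P,0).round(4),cv2.minAreaRect((P[:,:2]*1000).astype(np.float32)))
Q=P[(abs(P[:,1]+.2745)<.012)];print('tin x ends',np.percentile(Q[:,0],[0,1,99,100]).round(4))
for lo,hi in((-.31,-.294),(-.256,-.240)):
  q=P[(P[:,1]>lo)&(P[:,1]<hi)];print(len(q),np.polyfit(q[:,0],q[:,1],1) if len(q)>5 else '')
to([.532,-.2745,.015],1.613)
E
```

```text
4921 [ 0.5031 -0.2988  0.033 ] [ 0.563  -0.2446  0.0408] [ 0.5335 -0.2712  0.0382] ((532.96240234375, -271.76629638671875), (59.91213607788086, 52.74422836303711), 2.3450090885162354)
tin x ends [0.5031 0.5037 0.5622 0.563 ]
306 [ 0.01492387 -0.30389501]
872 [ 0.03390685 -0.2687847 ]
[-1.00e-01  2.00e-01  1.55e+02] [-0.     0.     0.003]
```

>>> carry_out:
  deltas: "2 1 35 0 0 0 0;2 1 70 0 0 0 0;2 1 105 0 0 0 0;2 1 130 0 0 0 0;2 1 150 0 0 0 0;2 1 156 0 0 0 0;2 1 156 0 0 0 0;2 1 156 0 0 0 0"

```text
time: 3.65
tool_pos: [0.5328, -0.2731, 0.0145]
ee_rot: [3.141, 0.001, 1.615]
wrist_force: [0.2, 0.2, 0.8]
width: 0.0939
```

>>> carry_out:
  deltas: "0 0 0 0 0 0 1;0 0 0 0 0 0 1;0 0 0 0 0 0 1;0 0 0 0 0 0 1;0 0 0 0 0 0 1;0 0 0 0 0 0 1;0 0 0 0 0 0 1;0 0 0 0 0 0 1"

```text
time: 4.32
tool_pos: [0.5327, -0.2723, 0.014]
ee_rot: [3.141, 0.0, 1.616]
wrist_force: [-0.5, 0.6, 3.2]
width: 0.06
```

```bash
python3 - <<'E'
from h import *
apply("2 1 156 0 0 0"); st()
to([.486,-.053,.12],np.radians(9.1))
E
```

```text
t 4.32 pos [ 0.5327 -0.2723  0.014 ] rpy [3.1412e+00 5.0000e-04 1.6159e+00] F [-0.5  0.6  3.2] w 0.06 | cmd [ 0.5328 -0.2724  0.014 ] [3.142 0.    1.616]
[ 221.3  -36.8 -106. ] [ 0.    -0.     1.457]
```

>>> carry_out:
  deltas: "0 0 -20 0 0 0 1;0 0 -55 0 0 0 1;0 0 -90 0 0 0 1;30 -5 -106 0 0 0.12 1;60 -10 -106 0 0 0.24 1;95 -15 -106 0 0 0.36 1;130 -22 -106 0 0 0.48 1;165 -28 -106 0 0 0.6 1"

```text
time: 4.98
tool_pos: [0.4963, -0.1072, 0.119]
ee_rot: [-3.141, -0.0, 1.009]
wrist_force: [0.9, 0.0, -0.5]
width: 0.0599
```

```bash
python3 - <<'E'
from h import *
apply("165 -28 -106 0 0 0.6"); st()
to([.486,-.053,.12],np.radians(9.1))
E
```

```text
t 4.98 pos [ 0.4963 -0.1072  0.119 ] rpy [-3.1410e+00 -1.0000e-04  1.0091e+00] F [ 0.9  0.  -0.5] w 0.0599 | cmd [ 0.4974 -0.1088  0.12  ] [3.142 0.    1.016]
[ 41.5 -39.1  -0. ] [ 0.    -0.     0.857]
```

>>> carry_out:
  deltas: "12 -11 0 0 0 0.12 1;24 -22 0 0 0 0.24 1;41.5 -39 10 0 0 0.36 1;41.5 -39 20 0 0 0.48 1;41.5 -39 40 0 0 0.6 1;41.5 -39 55 0 0 0.72 1;41.5 -39 70 0 0 0.84 1;41.5 -39 80 0 0 0.857 1"

```text
time: 5.65
tool_pos: [0.4846, -0.0524, 0.0374]
ee_rot: [-3.141, 0.003, 0.156]
wrist_force: [-0.2, -0.6, -1.3]
width: 0.0601
```

>>> carry_out:
  deltas: "0 0 15 0 0 0 1;0 0 25 0 0 0 1;0 0 30 0 0 0 1;0 0 32.5 0 0 0 1;0 0 32.5 0 0 0 1;0 0 32.5 0 0 0 1;0 0 32.5 0 0 0 0.5;0 0 32.5 0 0 0 0"

```text
time: 6.32
tool_pos: [0.4864, -0.053, 0.0075]
ee_rot: [3.141, -0.001, 0.159]
wrist_force: [-0.8, 0.3, -0.3]
width: 0.0635
```

```bash
python3 - <<'E'
from h import *
apply("41.5 -39 80 0 0 0.857");apply("0 0 32.5 0 0 0"); st()
E
```

```text
t 6.32 pos [ 0.4864 -0.053   0.0075] rpy [ 3.141e+00 -1.200e-03  1.591e-01] F [-0.8  0.3 -0.3] w 0.0635 | cmd [ 0.4861 -0.053   0.0075] [3.142 0.    0.159]
```

>>> carry_out:
  deltas: "0 0 0 0 0 0 0;0 0 0 0 0 0 0;0 0 0 0 0 0 0;0 0 0 0 0 0 0;0 0 -20 0 0 0 0;0 0 -50 0 0 0 0;0 0 -85 0 0 -0.12 0;0 0 -120 0 0 -0.24 0"

```text
time: 6.98
tool_pos: [0.4851, -0.0527, 0.1276]
ee_rot: [-3.141, 0.002, 0.404]
wrist_force: [0.5, -0.7, -0.0]
width: 0.0938
```

>>> carry_out:
  deltas: "0 0 0 0 0 -0.12 0;0 0 0 0 0 -0.24 0;0 0 0 0 0 -0.36 0;0 0 0 0 0 -0.48 0;0 0 0 0 0 -0.6 0;0 0 0 0 0 -0.72 0;0 0 0 0 0 -0.84 0;0 0 0 0 0 -0.96 0"

```text
time: 7.65
tool_pos: [0.4859, -0.0528, 0.127]
ee_rot: [3.142, 0.0, 1.365]
wrist_force: [-0.8, 0.9, 0.9]
width: 0.094
```

>>> carry_out:
  deltas: "0 0 0 0 0 -0.12 0;0 0 0 0 0 -0.24 0;0 0 0 0 0 -0.371 0;0 0 0 0 0 -0.371 0;0 0 0 0 0 -0.371 0;0 0 0 0 0 -0.371 0;0 0 0 0 0 -0.371 0;0 0 0 0 0 -0.371 0"

```text
time: 8.32
tool_pos: [0.4859, -0.0528, 0.127]
ee_rot: [3.142, 0.0, 1.729]
wrist_force: [-1.0, 0.1, -0.3]
width: 0.0941
```

```bash
python3 - <<'E'
from h import *
apply("0 0 -120 0 0 -0.24");apply("0 0 0 0 0 -0.96");apply("0 0 0 0 0 -0.371"); st()
s=snap('wrist','w2'); W=cloud(s).reshape(-1,3)
m=(abs(W[:,0]-.486)<.06)&(abs(W[:,1]+.053)<.06)&(W[:,2]>.025)&(W[:,2]<.037)
P=W[m];print(len(P),np.median(P,0).round(4),cv2.minAreaRect((P[:,:2]*1000).astype(np.float32)))
E
```

```text
t 8.32 pos [ 0.4859 -0.0528  0.127 ] rpy [3.1415e+00 1.0000e-04 1.7286e+00] F [-1.   0.1 -0.3] w 0.0941 | cmd [ 0.4861 -0.053   0.1275] [3.142 0.    1.73 ]
4978 [ 0.4864 -0.0499  0.0313] ((486.6398010253906, -51.48469543457031), (40.070743560791016, 60.21760177612305), 9.060187339782715)
```

View pics/w2.png

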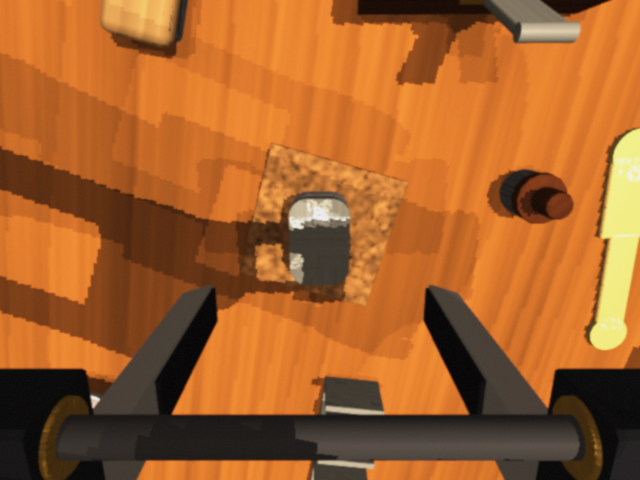

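>>> carry_out:
  deltas: "0 0 35 0 0 0 0;0 0 70 0 0 0 0;0 0 100 0 0 0 0;0 0 115 0 0 0 0;0 0 120 0 0 0 0;0 0 120 0 0 0 0;0 0 120 0 0 0 1;0 0 120 0 0 0 1"

```text
time: 9.03
tool_pos: [0.4875, -0.0532, 0.0086]
ee_rot: [3.138, 0.001, 1.73]
wrist_force: [-0.6, 0.2, 0.7]
width: 0.0841
```

>>> carry_out:
  deltas: "0 0 0 0 0 0 1;0 0 0 0 0 0 1;0 0 0 0 0 0 1;0 0 0 0 0 0 1;0 0 0 0 0 0 1;0 0 0 0 0 0 1;0 0 -30 0 0 0 1;0 0 -65 0 0 0 1"

```text
time: 9.7
tool_pos: [0.4827, -0.0521, 0.0691]
ee_rot: [-3.133, -0.003, 1.73]
wrist_force: [0.5, -0.3, -0.3]
width: 0.0397
```

```bash
python3 - <<'E'
from h import *
apply("0 0 120 0 0 0");apply("0 0 -65 0 0 0"); st()
c=np.array([.5448,.1765]);a=np.radians(99.1);ex=np.array([np.cos(a),np.sin(a)])
for x in(-20,-12,):print(x,c+ex*x/1000)
q=c-ex*.050
to([q[0],q[1],.16])
E
```

```text
t 9.7 pos [ 0.4827 -0.0521  0.0691] rpy [-3.1332 -0.0033  1.7297] F [ 0.5 -0.3 -0.3] w 0.0397 | cmd [ 0.4861 -0.053   0.0725] [3.142 0.    1.73 ]
-20 [0.54796316 0.15675172]
-12 [0.5466979  0.16465103]
[167.3  94.3 -87.5] [0. 0. 0.]
```

>>> carry_out:
  deltas: "0 0 -40 0 0 0 1;0 10 -80 0 0 0 1;35 30 -100 0 0 0 1;70 50 -107 0 0 0 1;105 70 -107 0 0 0 1;140 90 -107 0 0 0 1;157 94 -107 0 0 0 1;157 94 -107 0 0 0 1"

```text
time: 10.37
tool_pos: [0.5538, 0.1211, 0.1781]
ee_rot: [-3.14, -0.002, 1.735]
wrist_force: [0.0, -0.9, -0.5]
width: 0.0396
```

```bash
python3 - <<'E'
from h import *
apply("157 94 -107 0 0 0"); st()
s=snap('wrist','w3'); W=cloud(s); np.save('w3.npy',W)
for t in('nest','lid_hinge','clamp_hinge','tin','case'):
    print(t,[(round(d['p'],2),w(s,d['at']).round(4).tolist(),px(s,d['at']).round().tolist()) for d in robot.place_of(s,t)][:3])
E
```

```text
t 10.37 pos [0.5538 0.1211 0.1781] rpy [-3.1404e+00 -1.8000e-03  1.7352e+00] F [ 0.  -0.9 -0.5] w 0.0396 | cmd [0.554  0.1169 0.1795] [3.142 0.    1.73 ]
nest [(0.63, [0.5441, 0.1668, 0.018], [316.0, 163.0])]
lid_hinge [(0.85, [0.5288, 0.2538, 0.0563], [314.0, 30.0])]
clamp_hinge []
tin [(0.79, [0.5511, 0.1196, 0.1675], [311.0, 299.0])]
case [(0.84, [0.5461, 0.1798, -0.0023], [321.0, 145.0])]
```

View pics/w3.png

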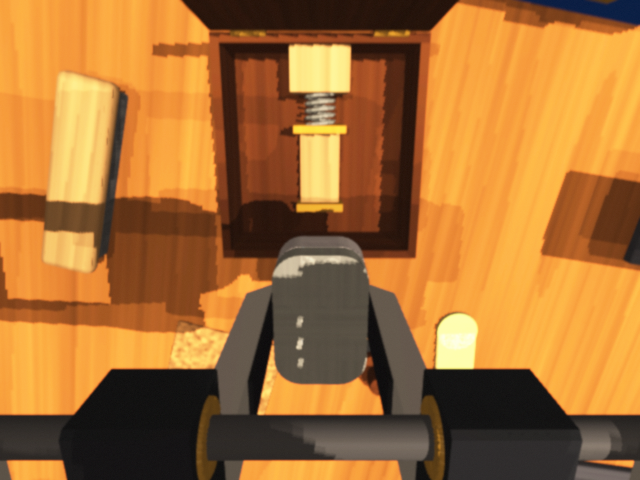

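The wrist view shows the tin held, with its axis parallel to the case. The lip is at (320,207), the plate at (320,129) and the bed in between. Measuring these from depth with the arm settled.

```bash
python3 - <<'E'
from h import *
o=st()
s=snap('wrist','w4'); W=cloud(s).reshape(-1,3); np.save('w4.npy',W)
st()
c=np.array([.5448,.1765]);a=np.radians(99.1);ex=np.array([np.cos(a),np.sin(a)]);ey=np.array([-ex[1],ex[0]])
X=(W[:,:2]-c)@ex*1000;Y=(W[:,:2]-c)@ey*1000;Z=W[:,2]*1000
def rep(n,m): print(n,m.sum(),'X',np.percentile(X[m],[1,50,99]).round(1),'Y',np.percentile(Y[m],[1,50,99]).round(1),'Z',np.percentile(Z[m],[1,50,99]).round(1))
rep('bed',(abs(Y)<25)&(X>-40)&(X<12)&(Z>14)&(Z<22))
rep('lip',(abs(Y)<30)&(X>-58)&(X<-35)&(Z>23.5)&(Z<29))
rep('plate',(abs(Y)<30)&(X>5)&(X<30)&(Z>50)&(Z<58))
rep('rim',(Z>57)&(Z<63)&(X>-90)&(X<90)&(abs(Y)<90))
for sg in(1,-1):
  m=(Z>57)&(Z<63)&(abs(X)<60)&(Y*sg>60)&(Y*sg<75); print('side',sg,m.sum(),np.polyfit(X[m],Y[m],1), Y[m].min(),Y[m].max())
m=(Z>165)&(Z<215)&(X<-10)&(X>-110)&(abs(Y)<28);rep('tin',m)
print(cv2.minAreaRect(np.stack([X[m],Y[m]],1).astype(np.float32)))
E
```

```text
t 10.67 pos [0.5537 0.1157 0.1789] rpy [-3.1414e+00  4.0000e-04  1.7279e+00] F [ 0.4 -0.4 -1.3] w 0.0397 | cmd [0.554  0.1169 0.1795] [3.142 0.    1.73 ]
t 10.72 pos [0.5537 0.1158 0.179 ] rpy [3.1416e+00 4.0000e-04 1.7278e+00] F [ 0.3  0.  -1.4] w 0.0395 | cmd [0.554  0.1169 0.1795] [3.142 0.    1.73 ]
bed 2588 X [-39.4 -13.3  11.5] Y [-15.7  -1.2  13.8] Z [16.6 18.3 20.2]
lip 371 X [-45.2 -42.1 -39.2] Y [-18.4  -1.2  16.7] Z [24.2 26.3 28.1]
plate 407 X [16.1 18.1 20.7] Y [-18.2  -1.1  17.2] Z [52.  54.3 56.1]
rim 7730 X [-71.8  32.   77.8] Y [-70.6  -2.4  69. ] Z [57.4 60.2 62.6]
side 1 1785 [5.17019966e-03 6.58513858e+01] 62.59271255565474 69.44027272082806
side -1 1789 [ 4.76321644e-03 -6.75520266e+01] -71.19077941292434 -64.2562400212243
tin 15114 X [-90.3 -53.4 -31.5] Y [-26.2  -0.5  26.2] Z [169.3 194.1 213.2]
((-61.67561340332031, -0.11338424682617188), (61.29937744140625, 55.958648681640625), 0.5461685657501221)
```

```bash
python3 - <<'E'
from h import *
c=np.array([.5448,.1765]);a=np.radians(99.1);ex=np.array([np.cos(a),np.sin(a)]);ey=np.array([-ex[1],ex[0]])
q=c+ex*-.022+ey*-.0007
to([*q,.0345])
E
```

```text
[ 38.3   1.  145. ] [0. 0. 0.]
```

>>> carry_out:
  deltas: "20 1 0 0 0 0 1;38 1 20 0 0 0 1;38 1 50 0 0 0 1;38 1 80 0 0 0 1;38 1 110 0 0 0 1;38 1 130 0 0 0 1;38 1 140 0 0 0 1;38 1 145 0 0 0 1"

```text
time: 11.38
tool_pos: [0.5467, 0.1547, 0.0347]
ee_rot: [-3.137, -0.002, 1.728]
wrist_force: [-9.0, 1.6, 17.7]
width: 0.0401
```

>>> carry_out:
  deltas: "0 0 0 0 0 0 1;0 0 0 0 0 0 1;0 0 0 0 0 0 1;0 0 0 0 0 0 1;0 0 0 0 0 0 1;0 0 0 0 0 0 1;0 0 0 0 0 0 1;0 0 0 0 0 0 1"

```text
time: 12.05
tool_pos: [0.5496, 0.1544, 0.0347]
ee_rot: [3.14, 0.001, 1.73]
wrist_force: [0.4, -2.8, 4.9]
width: 0.0402
```

```bash
python3 - <<'E'
from h import *
apply("38 1 145 0 0 0"); st(); snap('side','s5'); s=snap('wrist','w5')
a=cv2.imread('pics/s5.png')[130:260,220:380];cv2.imwrite('pics/s5c.png',cv2.resize(a,None,fx=4,fy=4,interpolation=2))
E
```

```text
t 12.05 pos [0.5496 0.1544 0.0347] rpy [3.1399e+00 1.0000e-03 1.7297e+00] F [ 0.4 -2.8  4.9] w 0.0402 | cmd [0.549  0.1546 0.0345] [3.142 0.    1.73 ]
```

View pics/s5c.png

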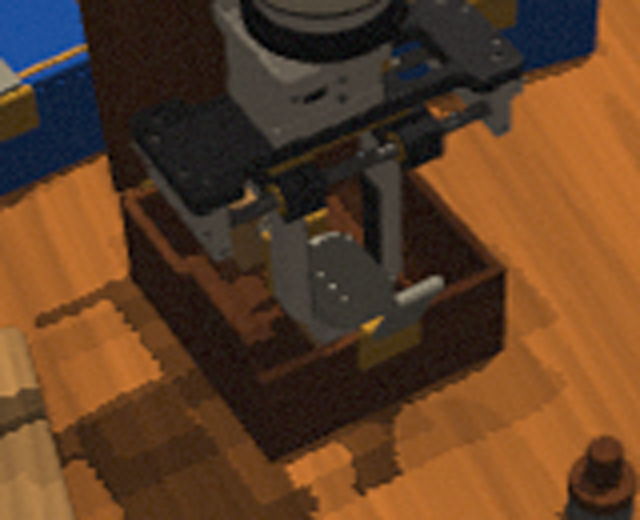

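View pics/w5.png

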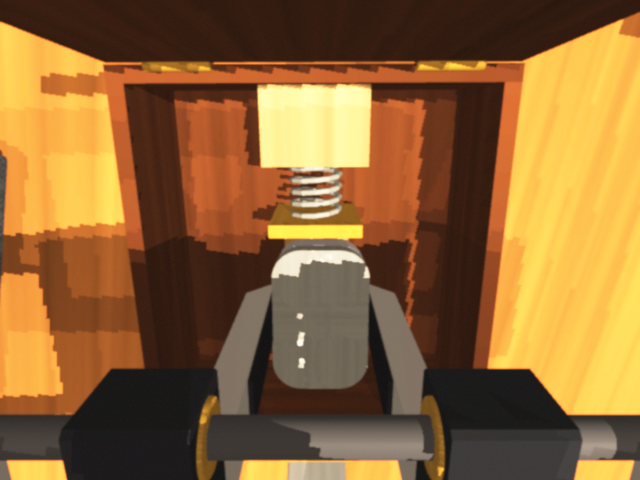

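```bash
python3 - <<'E'
from h import *
s=snap('wrist','w6');st(); W=cloud(s).reshape(-1,3)
c=np.array([.5448,.1765]);a=np.radians(99.1);ex=np.array([np.cos(a),np.sin(a)]);ey=np.array([-ex[1],ex[0]])
for n,W in(('now',W),('before',np.load('w4.npy'))):
  p=np.array([.5496,.1544]) if n=='now' else np.array([.5537,.1158])
  zt=.0347 if n=='now' else .179
  X=((W[:,:2]-p)@ex*1000);Y=(W[:,:2]-p)@ey*1000;Z=W[:,2]*1000-zt*1000
  m=(abs(X)<27)&(abs(Y)<14)&(abs(Z-24)<8)
  A=np.stack([X[m],Y[m],np.ones(m.sum())],1); print(n,m.sum(),np.linalg.lstsq(A,Z[m],rcond=None)[0])
  m=(abs(X)<45)&(abs(Y)<10)&(abs(Z-24)<8);print(' X ext',np.percentile(X[m],[0,1,99,100]))
  if n=='now':
    X=((W[:,:2]-c)@ex*1000);Y=(W[:,:2]-c)@ey*1000;Z=W[:,2]*1000
    m=(abs(Y)<30)&(X>3)&(X<30)&(Z>50)&(Z<56.5);print('plate',np.percentile(X[m],[1,50,99]),np.percentile(Y[m],[1,50,99]))
    m=(abs(X)<70)&(abs(Y)<58)&(Z>15)&(Z<70);
    m=(Z>57)&(Z<63)&(abs(X)<90)&(abs(Y)<90);print('rim',np.percentile(X[m],[1,99]),np.percentile(Y[m],[1,99]))
E
```

```text
t 12.2 pos [0.5496 0.1544 0.0347] rpy [3.1399e+00 1.0000e-03 1.7298e+00] F [ 1.2 -2.1  5.5] w 0.0397 | cmd [0.549  0.1546 0.0345] [3.142 0.    1.73 ]
now 6217 [-1.08402979e-01 -4.84161588e-04  1.77938191e+01]
 X ext [-44.73918588 -43.68731603  43.35558379  43.80948687]
plate [ 3.60298051 18.64427191 21.02291433] [-18.41373628  -0.52797432  17.01869986]
rim [-35.5871827   77.84208582] [-70.46070407  69.19730564]
before 617 [ 1.60269880e-03 -2.54670349e-03  1.62647895e+01]
 X ext [-29.51851711 -27.47896858  29.69801373  30.13215153]
```

```bash
python3 - <<'E'
from h import *
s=snap('wrist','w7');W0=cloud(s).reshape(-1,3)
np.save('w7.npy',W0)
a=np.radians(99.1);ex=np.array([np.cos(a),np.sin(a)]);ey=np.array([-ex[1],ex[0]])
for n,W in(('now',W0),('before',np.load('w4.npy'))):
  p=np.array([.5496,.1544]) if n=='now' else np.array([.5537,.1158])
  zt=.0347 if n=='now' else .179
  X=((W[:,:2]-p)@ex*1000);Y=(W[:,:2]-p)@ey*1000;Z=W[:,2]*1000-zt*1000
  print(n)
  for x in range(-42,46,3):
    m=(abs(X-x)<1.5)&(abs(Y)<12)
    if m.sum(): print(x,m.sum(),np.percentile(Z[m],[5,50,95]).round(1))
E
```

```text
now
-42 422 [ 0.9 10.1 18. ]
-30 3 [19.9 20.  20.2]
-27 316 [19.9 20.7 21.6]
-24 390 [19.5 20.5 21.5]
-21 360 [19.1 20.1 21. ]
-18 381 [18.8 19.8 20.7]
-15 380 [18.3 19.5 20.3]
-12 386 [18.1 19.1 20.1]
-9 388 [17.8 18.7 19.7]
-6 383 [17.4 18.4 19.4]
-3 405 [16.9 18.  19. ]
0 384 [16.7 17.6 18.8]
3 403 [16.1 17.3 18.3]
6 403 [16.  16.9 17.9]
9 419 [15.4 16.6 17.5]
12 419 [15.2 16.2 17.4]
15 420 [14.9 15.9 16.8]
18 425 [14.4 15.4 16.6]
21 420 [14.1 15.2 16.3]
24 1272 [ 14.1 114.8 115.7]
27 2933 [ 13.1 114.9 116.1]
30 3731 [ -0.5 112.1 114.9]
33 17 [13.7 14.1 15.3]
39 347 [18.5 19.6 20.4]
42 1231 [-13.4  14.3  20.3]
45 455 [-27.1   5.9  15.1]
before
-30 195 [14.1 14.9 15.7]
-27 320 [14.  15.  15.9]
-24 331 [14.1 15.1 16. ]
-21 325 [14.2 15.1 15.9]
-18 341 [14.1 15.  16. ]
-15 342 [14.2 15.1 15.9]
-12 345 [14.1 15.1 16. ]
-9 353 [14.1 15.1 16.1]
-6 710 [-168.  -135.9   15.9]
-3 460 [-171.2   14.9   16. ]
0 463 [-171.2   15.    16.1]
3 485 [-171.1   15.    16.2]
6 462 [-171.2   15.    16.1]
9 488 [-171.2   14.9   16.1]
12 438 [-170.8   15.1   16.3]
15 425 [-152.3   15.2   16.3]
18 508 [-153.4   15.    16.1]
21 581 [-158.7   15.    16.1]
24 1436 [-160.6  114.7  115.8]
27 3036 [ 14.3 114.8 116. ]
30 3924 [-10.1 111.5 114.7]
33 111 [-161.7 -160.6 -159.3]
36 120 [-161.9 -160.8 -159.6]
39 119 [-161.8 -160.6 -159.5]
42 118 [-161.8 -160.7 -159.6]
45 115 [-161.9 -160.8 -159.6]
```

The tin slipped about 9 mm low in the grip because the lift started before the fingers had closed. Its rear now rests on the lip, tilted 0.12 rad. I'll take it back to the mat and grip it properly.

```bash
python3 - <<'E'
from h import *
p,M=rd(); to([.486,-.053,.1645])
E
```

```text
[-195.   -95.1 -130. ] [0. 0. 0.]
```

>>> carry_out:
  deltas: "0 0 -15 0 0 0 1;0 0 -45 0 0 0 1;0 0 -80 0 0 0 1;0 0 -110 0 0 0 1;0 0 -130 0 0.03 0 1;-20 -10 -140 0 0.06 0 1;-50 -25 -140 0 0.09 0 1;-80 -40 -140 0 0.12 0 1"

```text
time: 12.92
tool_pos: [0.5215, 0.0702, 0.1739]
ee_rot: [3.141, -0.123, 1.733]
wrist_force: [-0.3, -0.5, -1.3]
width: 0.0401
```

```bash
python3 - <<'E'
from h import *
apply("-80 -40 -140 0 0.12 0"); st()
to([.486,-.053,.09]); s=snap('wrist','w8'); W=cloud(s).reshape(-1,3)
o=robot.get_obs();T=R.from_euler('xyz',o['ee_rot']).as_matrix()
a=np.radians(99.1);ex=np.array([np.cos(a),np.sin(a)]);ey=np.array([-ex[1],ex[0]]);p=o['tool_pos']
X=((W[:,:2]-p[:2])@ex*1000);Y=(W[:,:2]-p[:2])@ey*1000;Z=W[:,2]*1000-p[2]*1000
for x in range(-33,34,6):
    m=(abs(X-x)<1.5)&(abs(Y)<12)&(abs(Z)<40)
    if m.sum(): print(x,m.sum(),np.percentile(Z[m],[5,50,95]).round(1))
E
```

```text
t 12.92 pos [0.5215 0.0702 0.1739] rpy [ 3.1409 -0.1228  1.7331] F [-0.3 -0.5 -1.3] w 0.0401 | cmd [0.5222 0.0693 0.1745] [ 3.142 -0.12   1.73 ]
[-124.3  -55.1   70.1] [0. 0. 0.]
-21 343 [17.  18.  18.9]
-15 377 [17.2 18.2 19.2]
-9 378 [17.2 18.2 19.1]
-3 381 [17.4 18.4 19.2]
3 392 [17.5 18.4 19.5]
9 398 [17.5 18.5 19.3]
15 404 [17.5 18.5 19.4]
21 423 [17.7 18.7 19.6]
27 409 [17.7 18.6 19.6]
33 445 [16.5 18.6 19.6]
```

>>> carry_out:
  deltas: "-35 -15 10 0 0 0 1;-70 -30 25 0 0 0 1;-105 -46 45 0 0 0 1;-124 -55 70 0 0 0 1;-124 -55 70 0 0 0 1;-124 -55 70 0 0 0 1;-124 -55 70 0 0 0 1;-124 -55 70 0 0 0 1"

```text
time: 13.63
tool_pos: [0.4872, -0.0515, 0.0911]
ee_rot: [3.139, -0.12, 1.732]
wrist_force: [1.0, -0.3, -1.4]
width: 0.0398
```

```bash
python3 - <<'E'
from h import *
apply("-124 -55 70 0 0 0"); st()
to([.486,-.053,.0137])
E
```

```text
t 13.63 pos [ 0.4872 -0.0515  0.0911] rpy [ 3.1388 -0.1197  1.7317] F [ 1.  -0.3 -1.4] w 0.0398 | cmd [ 0.486  -0.0527  0.0902] [ 3.142 -0.12   1.73 ]
[-9.4 -0.1 75.9] [0. 0. 0.]
```

>>> carry_out:
  deltas: "-4 0 30 0 0 0 1;-7 0 55 0 0 0 1;-9 0 68 0 0 0 1;-9.4 0 74 0 0 0 1;-9.4 0 76 0 0 0 1;-9.4 0 76 0 0 0 1;-9.4 0 76 0 0 0 0.4;-9.4 0 76 0 0 0 0.4"

```text
time: 14.3
tool_pos: [0.4874, -0.0529, 0.0146]
ee_rot: [3.138, -0.119, 1.731]
wrist_force: [-0.5, 0.4, 0.3]
width: 0.0498
```

>>> carry_out:
  deltas: "0 0 0 0 0 0 0.1;0 0 0 0 0 0 0.1;0 0 0 0 0 0 0.1;0 0 0 0 0 0 0.1;0 0 0 0 0 0 0.1;0 0 -40 0 -0.03 0 0.1;0 0 -80 0 -0.08 0 0.1;0 0 -120 0 -0.12 0 0.1"

```text
time: 14.97
tool_pos: [0.4873, -0.0672, 0.1328]
ee_rot: [-3.14, 0.001, 1.729]
wrist_force: [1.4, -0.5, -0.1]
width: 0.0845
```

>>> carry_out:
  deltas: "0 0 0 0 0 0 0.1;0 0 0 0 0 0 0.1;0 0 0 0 0 0 0.1;0 0 0 0 0 0 0.1;0 0 0 0 0 0 0.1;0 0 0 0 0 0 0.1;0 0 0 0 0 0 0.1;0 0 0 0 0 0 0.1"

```text
time: 15.63
tool_pos: [0.4878, -0.067, 0.1314]
ee_rot: [-3.14, -0.001, 1.73]
wrist_force: [-0.3, 0.7, 0.4]
width: 0.0848
```

```bash
python3 - <<'E'
from h import *
apply("-9.4 0 76 0 0 0");apply("0 0 -120 0 -0.12 0"); st()
s=snap('wrist','w9'); W=cloud(s).reshape(-1,3)
m=(abs(W[:,0]-.486)<.06)&(abs(W[:,1]+.053)<.06)&(W[:,2]>.025)&(W[:,2]<.037)
P=W[m];print(len(P),np.median(P,0).round(4),cv2.minAreaRect((P[:,:2]*1000).astype(np.float32)))
to([.486,-.053,.0075],1.73)
E
```

```text
t 15.63 pos [ 0.4878 -0.067   0.1314] rpy [-3.1402e+00 -6.0000e-04  1.7296e+00] F [-0.3  0.7  0.4] w 0.0848 | cmd [ 0.4884 -0.0671  0.1327] [3.142 0.    1.73 ]
5000 [ 0.4888 -0.0509  0.0313] ((489.0165100097656, -52.293399810791016), (40.031410217285156, 59.923030853271484), 8.782864570617676)
[ 1.430e+01 -1.000e-01  1.252e+02] [-0.  0. -0.]
```

View pics/w9.png

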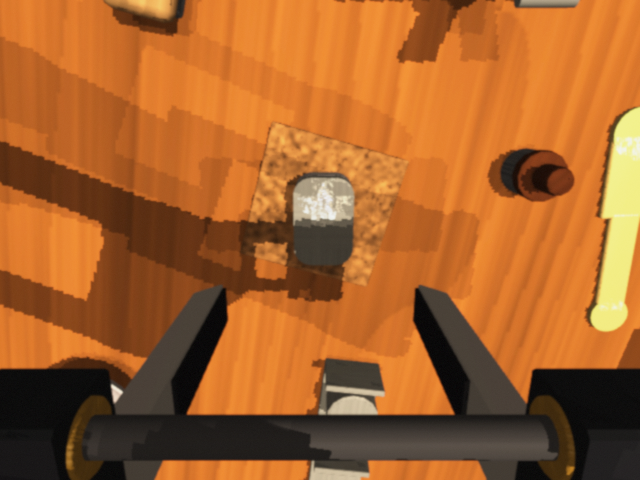

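>>> carry_out:
  deltas: "13.5 2.8 30 0 0 0 0.1;13.5 2.8 65 0 0 0 0.1;13.5 2.8 95 0 0 0 0.1;13.5 2.8 115 0 0 0 0.1;13.5 2.8 122 0 0 0 0.1;13.5 2.8 125 0 0 0 0.1;13.5 2.8 125 0 0 0 0.1;13.5 2.8 125 0 0 0 0.1"

```text
time: 16.35
tool_pos: [0.4902, -0.0535, 0.0088]
ee_rot: [3.139, 0.001, 1.73]
wrist_force: [0.8, 0.2, -0.3]
width: 0.085
```

>>> carry_out:
  deltas: "0 0 0 0 0 0 1;0 0 0 0 0 0 1;0 0 0 0 0 0 1;0 0 0 0 0 0 1;0 0 0 0 0 0 1;0 0 0 0 0 0 1;0 0 0 0 0 0 1;0 0 0 0 0 0 1"

```text
time: 17.02
tool_pos: [0.4887, -0.0532, 0.0072]
ee_rot: [-3.141, 0.0, 1.73]
wrist_force: [-0.6, -0.4, 0.7]
width: 0.0399
```

>>> carry_out:
  deltas: "0 0 0 0 0 0 1;0 0 0 0 0 0 1;0 0 0 0 0 0 1;0 0 0 0 0 0 1;0 0 0 0 0 0 1;0 0 0 0 0 0 1;0 0 0 0 0 0 1;0 0 0 0 0 0 1"

```text
time: 17.68
tool_pos: [0.4887, -0.0532, 0.0072]
ee_rot: [-3.141, 0.0, 1.73]
wrist_force: [-1.6, -0.4, 0.6]
width: 0.0394
```

```bash
python3 - <<'E'
from h import *
apply("13.5 2.8 125 0 0 0"); st()
E
```

```text
t 17.68 pos [ 0.4887 -0.0532  0.0072] rpy [-3.1413e+00  1.0000e-04  1.7298e+00] F [-1.6 -0.4  0.6] w 0.0394 | cmd [ 0.489  -0.0534  0.0077] [3.142 0.    1.73 ]
```

Firm grip now. Lift and check the tin's height in the grip before going on.

>>> carry_out:
  deltas: "0 0 -8 0 0 0 1;0 0 -25 0 0 0 1;0 0 -50 0 0 0 1;0 0 -80 0 0 0 1;0 0 -110 0 0 0 1;0 0 -140 0 0 0 1;0 0 -160 0 0 0 1;0 0 -172 0 0 0 1"

```text
time: 18.35
tool_pos: [0.4902, -0.0534, 0.1831]
ee_rot: [3.136, 0.002, 1.73]
wrist_force: [-0.4, -0.6, -0.3]
width: 0.0399
```

```bash
cat >> h.py <<'E'
def tinprof(f):
    s=snap('wrist',f); W=cloud(s).reshape(-1,3); o=robot.get_obs();p=o['tool_pos']
    a=np.radians(99.1);ex=np.array([np.cos(a),np.sin(a)]);ey=np.array([-ex[1],ex[0]])
    X=((W[:,:2]-p[:2])@ex*1000);Y=(W[:,:2]-p[:2])@ey*1000;Z=W[:,2]*1000-p[2]*1000
    for x in range(-33,36,6):
        m=(abs(X-x)<1.5)&(abs(Y)<12)&(abs(Z-20)<15)
        if m.sum()>30: print(x,m.sum(),np.percentile(Z[m],[5,50,95]).round(1))
E
python3 - <<'E'
from h import *
apply("0 0 -172 0 0 0"); st(); tinprof('w10')
c=np.array([.5448,.1765]);a=np.radians(99.1);ex=np.array([np.cos(a),np.sin(a)]);ey=np.array([-ex[1],ex[0]])
q=c+ex*-.022+ey*-.0007
to([*q,.08])
E
```

```text
t 18.35 pos [ 0.4902 -0.0534  0.1831] rpy [3.1359e+00 2.1000e-03 1.7299e+00] F [-0.4 -0.6 -0.3] w 0.0399 | cmd [ 0.489  -0.0534  0.1797] [3.142 0.    1.73 ]
-27 336 [22.  22.9 23.7]
-21 367 [21.9 22.8 23.8]
-15 360 [21.9 22.8 23.8]
-9 388 [21.9 22.8 23.7]
-3 393 [22.  22.9 23.8]
3 402 [21.8 22.9 23.7]
9 410 [21.8 22.8 23.9]
15 435 [21.8 22.8 23.8]
21 438 [21.8 22.7 23.8]
27 459 [21.8 22.8 23.7]
[196.1  92.2  99.7] [0. 0. 0.]
```

>>> carry_out:
  deltas: "35 17 0 0 0 0 1;70 34 0 0 0 0 1;105 50 0 0 0 0 1;140 67 0 0 0 0 1;172 83 0 0 0 0 1;190 92 10 0 0 0 1;196 92 40 0 0 0 1;196 92 70 0 0 0 1"

```text
time: 19.07
tool_pos: [0.5491, 0.1574, 0.1082]
ee_rot: [3.14, -0.001, 1.733]
wrist_force: [-0.2, -0.5, -1.8]
width: 0.0398
```

>>> carry_out:
  deltas: "0 0 20 0 0 0 1;0 0 40 0 0 0 1;0 0 55 0 0 0 1;0 0 65 0 0 0 1;0 0 72 0 0 0 1;0 0 75 0 0 0 1;0 0 75 0 0 0 1;0 0 75 0 0 0 1"

```text
time: 19.73
tool_pos: [0.5492, 0.155, 0.0349]
ee_rot: [3.14, 0.0, 1.73]
wrist_force: [-0.0, 0.6, -0.5]
width: 0.0397
```

```bash
python3 - <<'E'
from h import *
apply("196 92 70 0 0 0");apply("0 0 75 0 0 0"); st(); tinprof('w11')
c=np.array([.5448,.1765]);a=np.radians(99.1);ex=np.array([np.cos(a),np.sin(a)]);ey=np.array([-ex[1],ex[0]])
q=c+ex*-.007+ey*-.0007
to([*q,.035])
E
```

```text
t 19.73 pos [0.5492 0.155  0.0349] rpy [3.1401 0.     1.7297] F [-0.   0.6 -0.5] w 0.0397 | cmd [0.5488 0.1547 0.0347] [3.142 0.    1.73 ]
-27 345 [22.7 23.7 24.6]
-21 370 [22.7 23.6 24.5]
-15 369 [22.7 23.6 24.6]
-9 382 [22.7 23.7 24.5]
-3 408 [22.7 23.6 24.5]
3 414 [22.6 23.7 24.6]
9 422 [22.7 23.7 24.7]
15 432 [22.8 23.8 24.6]
21 436 [22.7 23.6 24.6]
27 440 [22.6 23.7 24.7]
[15.1  0.2 -0.3] [0. 0. 0.]
```

View pics/w11.png

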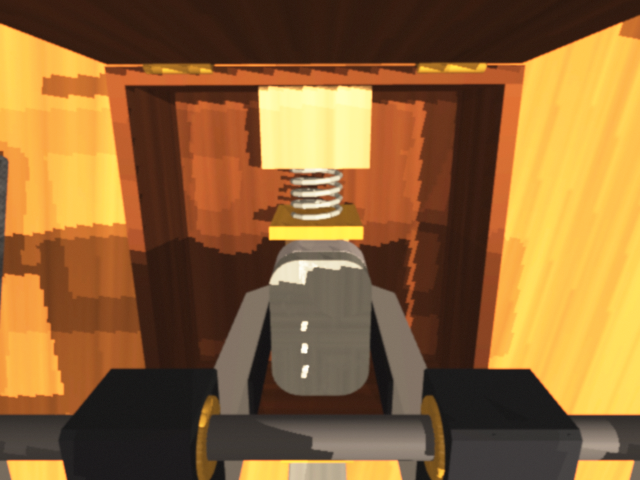

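The tin is level, just short of the plate at (315,232), and touching nothing. Pushing.

>>> carry_out:
  deltas: "2 0 0 0 0 0 1;4 0 0 0 0 0 1;6 0 0 0 0 0 1;8 0 0 0 0 0 1;10 0 0 0 0 0 1;12 0 0 0 0 0 1;14 0 0 0 0 0 1;16 0 0 0 0 0 1"

```text
time: 20.45
tool_pos: [0.5467, 0.1691, 0.0349]
ee_rot: [3.141, 0.004, 1.73]
wrist_force: [0.2, -6.3, 2.4]
width: 0.04
```

```bash
python3 - <<'E'
from h import *
apply("16 0 0 0 0 0"); st(); tinprof('w12')
E
```

```text
t 20.45 pos [0.5467 0.1691 0.0349] rpy [3.1407 0.0035 1.7295] F [ 0.2 -6.3  2.4] w 0.04 | cmd [0.5463 0.1705 0.0347] [3.142 0.    1.73 ]
-27 348 [23.3 24.1 25.1]
-21 354 [23.3 24.2 25. ]
-15 369 [23.3 24.2 25.1]
-9 396 [23.2 24.  25. ]
-3 388 [23.1 24.1 25.1]
3 397 [23.3 24.2 25.1]
9 422 [23.2 24.1 25.1]
15 426 [23.1 24.1 25. ]
21 447 [23. 24. 25.]
27 456 [23.1 24.  24.9]
33 448 [18.4 19.4 20.3]
```

View pics/w12.png

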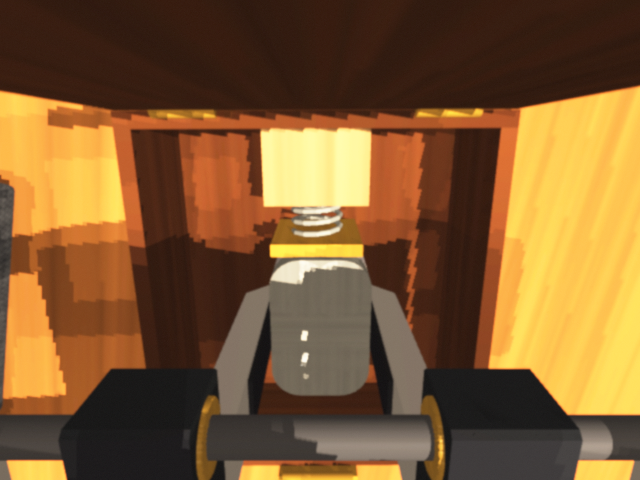

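Force 6.3 N, so the plate is back about 7 mm, and the tin is level. I'll add 2 mm and lower.

>>> carry_out:
  deltas: "2 0 0 0 0 0 1;2 0 0 0 0 0 1;2 0 2 0 0 0 1;2 0 4 0 0 0 1;2 0 6 0 0 0 1;2 0 8 0 0 0 1;2 0 10 0 0 0 1;2 0 11 0 0 0 1"

```text
time: 21.17
tool_pos: [0.5469, 0.1708, 0.0239]
ee_rot: [3.14, 0.004, 1.729]
wrist_force: [1.6, -6.2, 2.4]
width: 0.0399
```

```bash
python3 - <<'E'
from h import *
apply("2 0 11 0 0 0"); st(); tinprof('w13')
E
```

```text
t 21.17 pos [0.5469 0.1708 0.0239] rpy [3.1397 0.0039 1.7293] F [ 1.6 -6.2  2.4] w 0.0399 | cmd [0.5459 0.1725 0.0237] [3.142 0.    1.73 ]
-27 338 [23.3 24.2 25.1]
-21 348 [23.5 24.4 25.3]
-15 380 [23.4 24.4 25.2]
-9 381 [23.2 24.2 25.1]
-3 398 [23.3 24.1 25.2]
3 410 [23.3 24.2 25.2]
9 427 [23.2 24.2 25.2]
15 424 [23.2 24.2 25.1]
21 438 [23.2 24.2 25. ]
27 425 [23.2 24.2 25.2]
33 505 [29.7 30.5 31.4]
```

>>> carry_out:
  deltas: "0 0 0.5 0 0 0 1;0 0 1 0 0 0 1;0 0 1.5 0 0 0 1;0 0 2 0 0 0 1;0 0 2 0 0 0 1;0 0 2 0 0 0 1;0 0 2 0 0 0 1;0 0 2 0 0 0 1"

```text
time: 21.88
tool_pos: [0.5469, 0.1708, 0.0223]
ee_rot: [3.14, 0.004, 1.729]
wrist_force: [-0.5, -7.0, 2.3]
width: 0.0399
```

```bash
python3 - <<'E'
from h import *
apply("0 0 2 0 0 0"); st(); tinprof('w14')
E
```

```text
t 21.88 pos [0.5469 0.1708 0.0223] rpy [3.1397 0.0039 1.7294] F [-0.5 -7.   2.3] w 0.0399 | cmd [0.5459 0.1725 0.0217] [3.142 0.    1.73 ]
-27 356 [23.1 24.1 25. ]
-21 370 [23.2 24.1 25.1]
-15 372 [23.1 24.1 25.1]
-9 382 [23.2 24.1 25. ]
-3 386 [23.1 24.  25.1]
3 403 [23.2 24.  25. ]
9 424 [22.9 24.  24.9]
15 440 [23.  24.1 25.1]
21 450 [23. 24. 25.]
27 321 [23.1 24.  25. ]
33 513 [31.  32.  32.9]
```

>>> carry_out:
  deltas: "0 0 0.5 0 0 0 1;0 0 1 0 0 0 1;0 0 1 0 0 0 1;0 0 1 0 0 0 0.55;0 0 1 0 0 0 0.5;0 0 1 0 0 0 0.4;0 0 1 0 0 0 0.35;0 0 1 0 0 0 0.35"

```text
time: 22.6
tool_pos: [0.5454, 0.1731, 0.0198]
ee_rot: [-3.141, -0.0, 1.73]
wrist_force: [-0.4, -0.4, -0.4]
width: 0.0603
```

```bash
python3 - <<'E'
from h import *
apply("0 0 1 0 0 0"); st(); tinprof('w15')
E
```

```text
t 22.6 pos [0.5454 0.1731 0.0198] rpy [-3.1409e+00 -4.0000e-04  1.7302e+00] F [-0.4 -0.4 -0.4] w 0.0603 | cmd [0.5459 0.1725 0.0207] [3.142 0.    1.73 ]
-33 337 [25.6 26.5 27.4]
-27 355 [25.5 26.6 27.3]
-21 372 [25.7 26.5 27.3]
-15 375 [25.4 26.5 27.3]
-9 402 [25.6 26.5 27.5]
-3 403 [25.5 26.5 27.4]
3 408 [25.6 26.5 27.4]
9 433 [25.5 26.5 27.4]
15 450 [25.4 26.4 27.3]
21 238 [25.6 26.6 27.5]
27 406 [33.4 34.3 34.9]
33 236 [ 5.3 13.6 23.8]
```

View pics/w15.png

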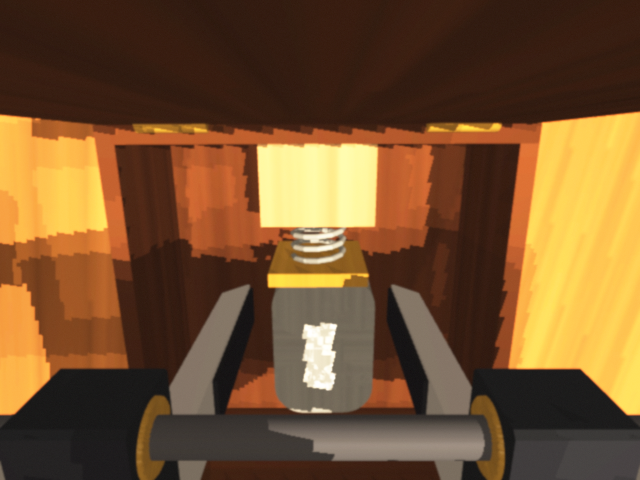

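The tin is down behind the lip: top level at 46 mm, plate in contact, fingers clear. Rising to check.

>>> carry_out:
  deltas: "0 0 -10 0 0 0 0.35;0 0 -35 0 0 0 0.35;0 0 -70 0 0 0 0.35;0 0 -110 0 0 0 0.5;0 0 -150 0 0 0 0.7;-20 0 -185 0 0 0 1;-40 0 -215 0 0 0 1;-40 0 -235 0 0 0 1"

```text
time: 23.32
tool_pos: [0.5534, 0.1307, 0.2606]
ee_rot: [3.135, 0.002, 1.727]
wrist_force: [-0.2, -0.5, 0.8]
width: 0.0312
```

```bash
python3 - <<'E'
from h import *
apply("-40 0 -235 0 0 0"); st()
s=snap('wrist','w16');W=cloud(s).reshape(-1,3)
c=np.array([.5448,.1765]);a=np.radians(99.1);ex=np.array([np.cos(a),np.sin(a)]);ey=np.array([-ex[1],ex[0]])
X=(W[:,:2]-c)@ex*1000;Y=(W[:,:2]-c)@ey*1000;Z=W[:,2]*1000
def rep(n,m): print(n,m.sum(),'X',np.percentile(X[m],[1,50,99]).round(1),'Y',np.percentile(Y[m],[1,50,99]).round(1),'Z',np.percentile(Z[m],[1,50,99]).round(1))
m=(abs(Y)<30)&(X>-60)&(X<40)&(Z>42)&(Z<49.5);rep('tin',m);print(cv2.minAreaRect(np.stack([X[m],Y[m]],1).astype(np.float32)))
rep('plate',(abs(Y)<30)&(X>5)&(X<40)&(Z>51)&(Z<58))
rep('lip',(abs(Y)<30)&(X>-58)&(X<-35)&(Z>23.5)&(Z<29))
rep('rim',(Z>57)&(Z<63)&(X>-90)&(X<90)&(abs(Y)<90))
q=c+ex*.125+ey*-.0007
to([*q,.2557]);to([*q,.165])
E
```

```text
t 23.32 pos [0.5534 0.1307 0.2606] rpy [3.1348e+00 2.0000e-03 1.7271e+00] F [-0.2 -0.5  0.8] w 0.0312 | cmd [0.5523 0.133  0.2557] [3.142 0.    1.73 ]
tin 2883 X [-38.4  -7.4  36. ] Y [-22.1  -2.3  16.6] Z [42.9 46.3 48.3]
((-0.963958740234375, -3.038177490234375), (39.602352142333984, 77.4878158569336), 89.2479019165039)
plate 251 X [21.1 23.6 25.4] Y [-18.7  -1.4  16.8] Z [52.5 54.2 56.2]
lip 110 X [-45.5 -44.2 -39.6] Y [-18.7   3.7  16.3] Z [24.8 26.3 28.1]
rim 4917 X [-72.1  14.9  77.6] Y [-70.7  -2.   68.9] Z [57.3 60.3 62.5]
[169.1   0.2   0. ] [0. 0. 0.]
[169.1   0.2  90.7] [0. 0. 0.]
```

View pics/w16.png

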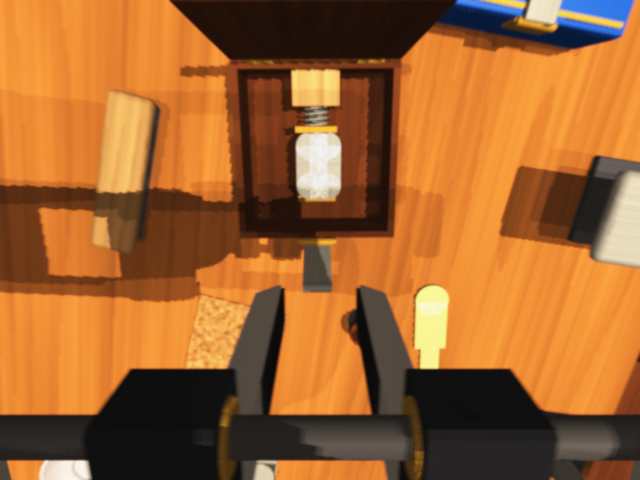

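The tin sits between the lip at (317,200) and the plate at (316,129). The plate is pushed back 5.5 mm and the tin is centred to about 1–2 mm. Next, over and behind the lid.

>>> carry_out:
  deltas: "35 0 0 0 0 0 1;70 0 0 0 0 0 1;105 0 0 0 0 0 1;140 0 0 0 0 0 1;169 0 0 0 0 0 1;169 0 20 0 0 0 1;169 0 50 0 0 0 1;169 0 80 0 0 0 1"

```text
time: 24.03
tool_pos: [0.5251, 0.3016, 0.1748]
ee_rot: [3.139, -0.001, 1.732]
wrist_force: [-0.1, -0.9, -0.2]
width: 0.0005
```

```bash
python3 - <<'E'
from h import *
apply("169 0 80 0 0 0"); st()
s=snap('side','s17')
p,M=rd();c=np.array([.5448,.1765]);a=np.radians(99.1);ex=np.array([np.cos(a),np.sin(a)])
x=(p[:2]-c)@ex*1000;print(x)
r=115
for th in np.arange(1.6,-.01,-.1):
    X=77-r*np.cos(th)+8*np.sin(th)+8; z=60+r*np.sin(th)+8*np.cos(th)
    print(round(th,2),round(X-x,1),round(p[2]*1000-z,1))
a=cv2.imread('pics/s17.png')[60:260,180:380];cv2.imwrite('pics/s17c.png',cv2.resize(a,None,fx=3,fy=3,interpolation=2))
E
```

```text
t 24.03 pos [0.5251 0.3016 0.1748] rpy [ 3.1394e+00 -8.0000e-04  1.7321e+00] F [-0.1 -0.9 -0.2] w 0.0005 | cmd [0.5255 0.2999 0.1757] [3.142 0.    1.73 ]
124.86509239490564
1.6 -28.5 1.0
1.5 -40.0 0.4
1.4 -51.5 1.0
1.3 -62.9 2.8
1.2 -74.1 5.6
1.1 -84.9 9.6
1.0 -95.3 14.6
0.9 -105.1 20.7
0.8 -114.2 27.6
0.7 -122.7 35.5
0.6 -130.3 44.2
0.5 -137.0 53.6
0.4 -142.7 63.6
0.3 -147.4 74.1
0.2 -151.0 85.0
0.1 -153.5 96.3
-0.0 -154.9 107.7
```

View pics/s17c.png

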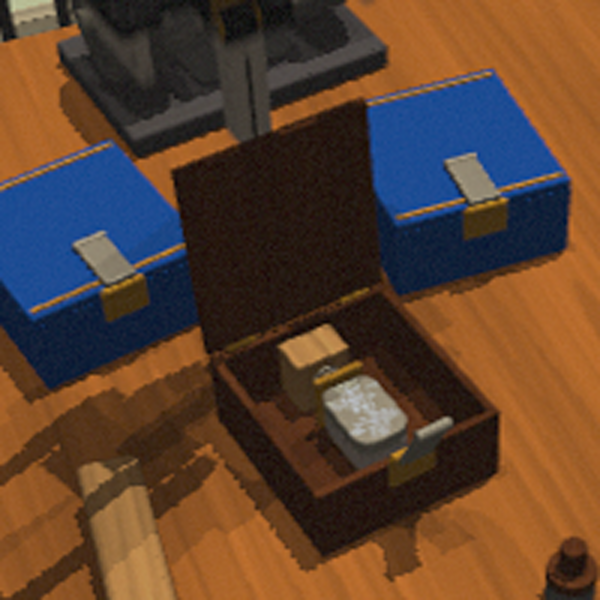

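The side view shows the tin seated and the closed fingers behind the lid's top edge. Pushing the lid along its arc.

>>> carry_out:
  deltas: "-15 0 1 0 0 0 1;-28 0 1 0 0 0 1;-40 0 0.5 0 0 0 1;-52 0 1 0 0 0 1;-63 0 3 0 0 0 1;-74 0 5.5 0 0 0 1;-85 0 9.5 0 0 0 1;-95 0 14.5 0 0 0 1"

```text
time: 24.75
tool_pos: [0.5415, 0.2048, 0.1617]
ee_rot: [3.138, 0.0, 1.729]
wrist_force: [-0.1, 1.3, 0.2]
width: 0.0006
```

```bash
python3 - <<'E'
from h import *
apply("-95 0 14.5 0 0 0"); st()
s=snap('side','s18')
a=cv2.imread('pics/s18.png')[60:260,180:380];cv2.imwrite('pics/s18c.png',cv2.resize(a,None,fx=3,fy=3,interpolation=2))
E
```

```text
t 24.75 pos [0.5415 0.2048 0.1617] rpy [3.1385e+00 3.0000e-04 1.7289e+00] F [-0.1  1.3  0.2] w 0.0006 | cmd [0.5406 0.2061 0.1612] [3.142 0.    1.73 ]
```

View pics/s18c.png

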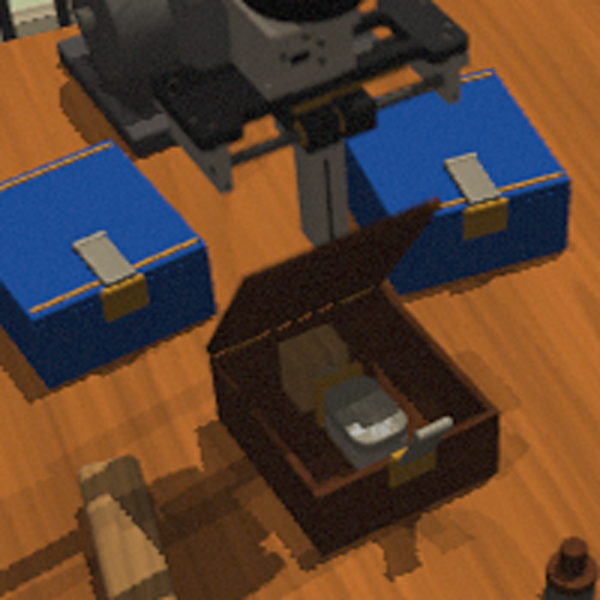

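>>> carry_out:
  deltas: "-10 0 6 0 0 0 1;-19 0 13 0 0 0 1;-27.5 0 21 0 0 0 1;-35 0 29.5 0 0 0 1;-42 0 39 0 0 0 1;-47.5 0 49 0 0 0 1;-52 0 59.5 0 0 0 1;-56 0 70.5 0 0 0 1"

```text
time: 25.47
tool_pos: [0.5492, 0.1505, 0.0889]
ee_rot: [-3.141, 0.0, 1.73]
wrist_force: [1.0, -0.4, 1.4]
width: 0.0001
```

>>> carry_out:
  deltas: "-1 0 6 0 0 0 1;-2 0 11 0 0 0 1;-3 0 16 0 0 0 1;-3 0 20 0 0 0 1;-3 0 22 0 0 0 1;-3 0 23 0 0 0 1;-3 0 23.5 0 0 0 1;-3 0 23.5 0 0 0 1"

```text
time: 26.13
tool_pos: [0.5495, 0.148, 0.0682]
ee_rot: [3.141, 0.001, 1.73]
wrist_force: [-3.6, -1.3, 5.9]
width: 0.0004
```

```bash
python3 - <<'E'
from h import *
apply("-56 0 70.5 0 0 0");apply("-3 0 23.5 0 0 0"); st()
s=snap('side','s19')
a=cv2.imread('pics/s19.png')[60:260,180:380];cv2.imwrite('pics/s19c.png',cv2.resize(a,None,fx=3,fy=3,interpolation=2))
E
```

```text
t 26.13 pos [0.5495 0.148  0.0682] rpy [3.1415e+00 6.0000e-04 1.7302e+00] F [-3.6 -1.3  5.9] w 0.0004 | cmd [0.5499 0.1478 0.0672] [3.142 0.    1.73 ]
```

View pics/s19c.png

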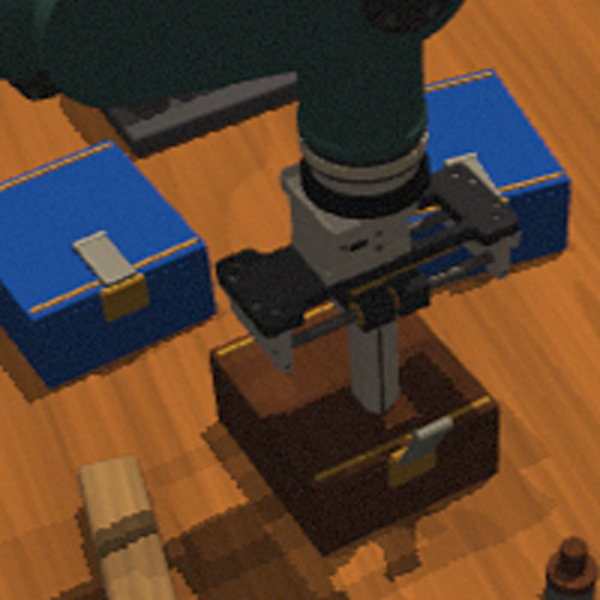

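The lid is shut: TCP at 68 mm on its top, 6 N. Now going outside the clamp.

```bash
python3 - <<'E'
r=40
for f in (2,1.8,1.6,1.4,1.2,1.0,.8,.6,.5,.4,.3,.2,.1,0):
    import math as m
    X=-76+r*m.cos(f)-7*m.sin(f)-8; z=66+r*m.sin(f)+7*m.cos(f); print(f,'dX',round(X+135,1),'dz',round(100-z,1))
E
```

```text
2 dX 28.0 dz 0.5
1.8 dX 35.1 dz -3.4
1.6 dX 42.8 dz -5.8
1.4 dX 50.9 dz -6.6
1.2 dX 59.0 dz -5.8
1.0 dX 66.7 dz -3.4
0.8 dX 73.8 dz 0.4
0.6 dX 80.1 dz 5.6
0.5 dX 82.7 dz 8.7
0.4 dX 85.1 dz 12.0
0.3 dX 87.1 dz 15.5
0.2 dX 88.8 dz 19.2
0.1 dX 90.1 dz 23.0
0 dX 91.0 dz 27.0
```

>>> carry_out:
  deltas: "0 0 -30 0 0 0 1;0 0 -65 0 0 0 1;-10 0 -90 0 0 0 1;-45 0 -95 0 0 0 1;-80 0 -95 0 0 0 1;-106 0 -95 0 0 0 1;-106 0 -90 0 0 0 1;-106 0 -85 0 0 0 1"

```text
time: 26.85
tool_pos: [0.567, 0.0425, 0.152]
ee_rot: [3.14, -0.0, 1.728]
wrist_force: [0.8, 1.4, 0.1]
width: 0.0001
```

```bash
python3 - <<'E'
from h import *
apply("-106 0 -85 0 0 0"); st()
s=snap('side','s20');snap('wrist','w20')
print([(round(d['p'],2),w(s,d['at']).round(4).tolist()) for d in robot.place_of(s,'clamp_tip')])
a=cv2.imread('pics/s20.png')[60:260,180:380];cv2.imwrite('pics/s20c.png',cv2.resize(a,None,fx=3,fy=3,interpolation=2))
E
```

```text
t 26.85 pos [0.567  0.0425 0.152 ] rpy [ 3.1401e+00 -2.0000e-04  1.7275e+00] F [0.8 1.4 0.1] w 0.0001 | cmd [0.5667 0.0431 0.1522] [3.142 0.    1.73 ]
[(0.6, [0.5601, 0.0717, 0.1079]), (0.54, [0.4188, 0.3791, 0.0734])]
```

View pics/s20c.png

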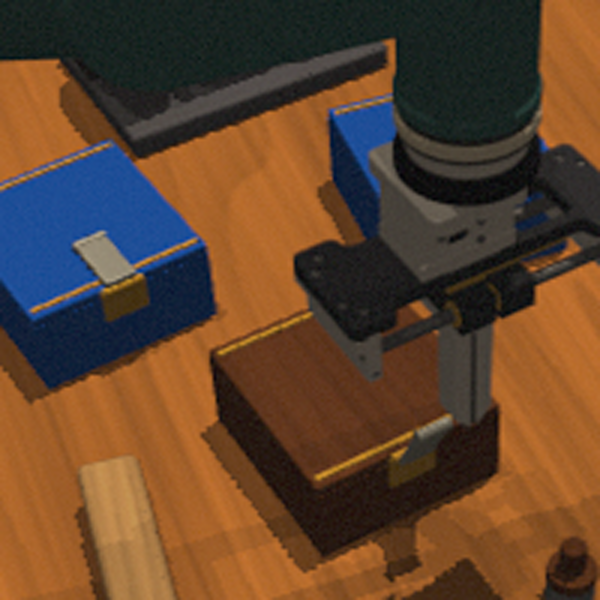

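View pics/w20.png

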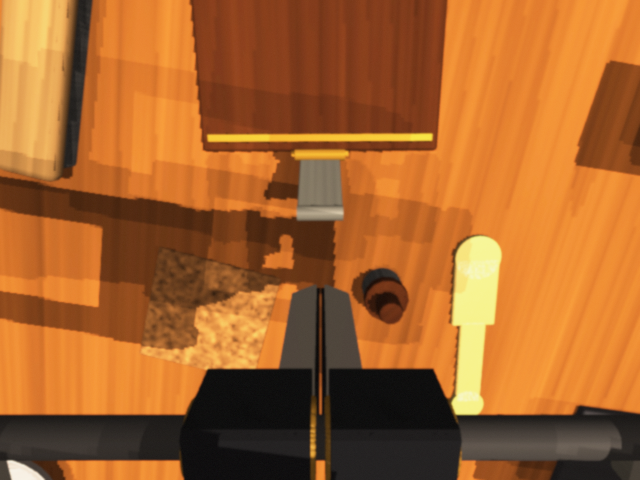

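The lid is shut and the clamp, with its tip at (320,213), lines up with the fingers. Descending, then pushing it over.

>>> carry_out:
  deltas: "0 0 30 0 0 0 1;0 0 50 0 0 0 1;14 0 52 0 0 0 1;28 0 52 0 0 0 1;35 0 49 0 0 0 1;43 0 46 0 0 0 1;51 0 45.5 0 0 0 1;59 0 46 0 0 0 1"

```text
time: 27.67
tool_pos: [0.5582, 0.1027, 0.1078]
ee_rot: [3.138, 0.001, 1.73]
wrist_force: [0.3, -1.1, -0.3]
width: 0.0006
```

>>> carry_out:
  deltas: "8 0 3 0 0 0 1;15 0 6.5 0 0 0 1;21 0 11.5 0 0 0 1;26 0 18 0 0 0 1;30 0 25 0 0 0 1;31 0 29 0 0 0 1;32 0 33 0 0 0 1;32 0 33.5 0 0 0 1"

```text
time: 28.33
tool_pos: [0.5515, 0.1333, 0.0731]
ee_rot: [-3.14, -0.0, 1.73]
wrist_force: [-3.4, -0.2, 9.4]
width: 0.0005
```

```bash
python3 - <<'E'
from h import *
apply("59 0 46 0 0 0");apply("32 0 33.5 0 0 0"); st()
s=snap('side','s21')
a=cv2.imread('pics/s21.png')[60:260,180:380];cv2.imwrite('pics/s21c.png',cv2.resize(a,None,fx=3,fy=3,interpolation=2))
E
```

```text
t 28.33 pos [0.5515 0.1333 0.0731] rpy [-3.1402e+00 -1.0000e-04  1.7298e+00] F [-3.4 -0.2  9.4] w 0.0005 | cmd [0.5523 0.133  0.0727] [3.142 0.    1.73 ]
```

View pics/s21c.png

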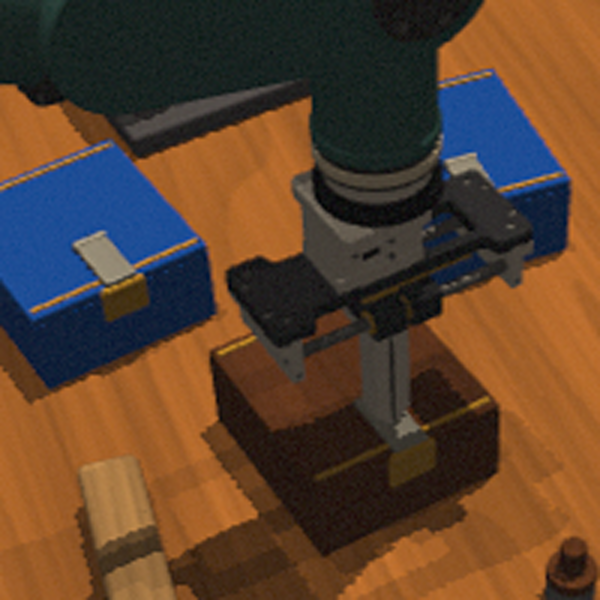

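The clamp is down under the fingers. Lifting off and checking.

>>> carry_out:
  deltas: "0 0 0 0 0 0 1;0 0 0 0 0 0 1;0 0 -20 0 0 0 1;0 0 -50 0 0 0 1;0 0 -90 0 0 0 1;-30 0 -120 0 0 0 1;-60 0 -140 0 0 0 1;-80 0 -150 0 0 0 1"

```text
time: 29.05
tool_pos: [0.566, 0.0521, 0.2257]
ee_rot: [3.137, 0.002, 1.729]
wrist_force: [0.8, 0.5, 1.0]
width: 0.0006
```

```bash
python3 - <<'E'
from h import *
apply("-80 0 -150 0 0 0"); st()
s=snap('side','s22');s2=snap('wrist','w22')
for nm,q in(('side',s),('wrist',s2)):
  W=cloud(q).reshape(-1,3)
  c=np.array([.5448,.1765]);a=np.radians(99.1);ex=np.array([np.cos(a),np.sin(a)]);ey=np.array([-ex[1],ex[0]])
  X=(W[:,:2]-c)@ex*1000;Y=(W[:,:2]-c)@ey*1000;Z=W[:,2]*1000
  for n,m in(('clamp',(abs(Y)<9)&(X>-68)&(X<-30)),('lid',(abs(Y)>20)&(abs(Y)<60)&(X>-60)&(X<60))):
    m&=(Z>50)&(Z<100)
    if m.sum()>20: A=np.stack([X[m],np.ones(m.sum())],1);print(nm,n,m.sum(),np.linalg.lstsq(A,Z[m],rcond=None)[0],np.median(Z[m]))
  print([(t,[(round(d['p'],2),w(q,d['at']).round(3).tolist()) for d in robot.place_of(q,t)][:1]) for t in('round_tin','brush','shoehorn','dressing','dauber','ashtray')])
E
```

```text
t 29.05 pos [0.566  0.0521 0.2257] rpy [3.1368e+00 2.1000e-03 1.7289e+00] F [0.8 0.5 1. ] w 0.0006 | cmd [0.5649 0.054  0.2227] [3.142 0.    1.73 ]
side clamp 131 [-3.95799304e-03  7.39410429e+01] 73.99630202749498
side lid 1690 [-8.57075824e-04  6.93333789e+01] 69.38237334944901
[('round_tin', [(0.84, [0.531, -0.198, 0.006])]), ('brush', [(0.92, [0.366, 0.13, -0.003])]), ('shoehorn', []), ('dressing', [(0.77, [0.723, -0.279, -0.001])]), ('dauber', [(0.73, [0.626, 0.0, 0.004])]), ('ashtray', [(0.8, [0.323, -0.25, -0.002])])]
wrist clamp 1297 [2.76472683e-04 7.32765534e+01] 73.23575133825717
wrist lid 14513 [4.57378580e-04 6.83152328e+01] 68.30951611796507
[('round_tin', []), ('brush', [(0.61, [0.369, 0.127, 0.0])]), ('shoehorn', [(0.96, [0.709, -0.039, -0.001])]), ('dressing', []), ('dauber', [(0.78, [0.629, -0.002, 0.002])]), ('ashtray', [(0.57, [0.329, -0.248, 0.003])])]
```

View pics/w22.png

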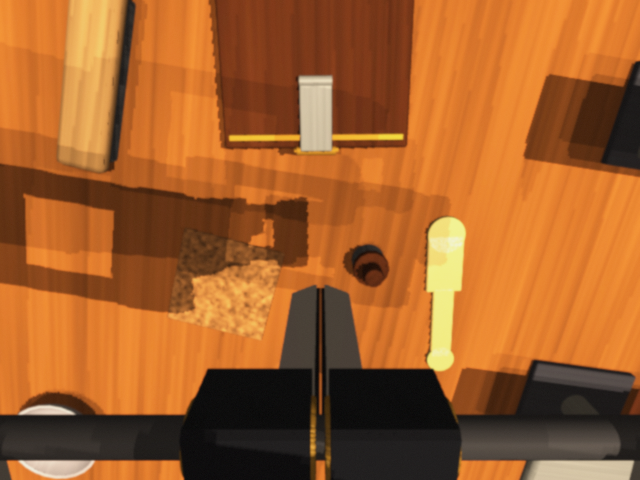

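View pics/s22.png

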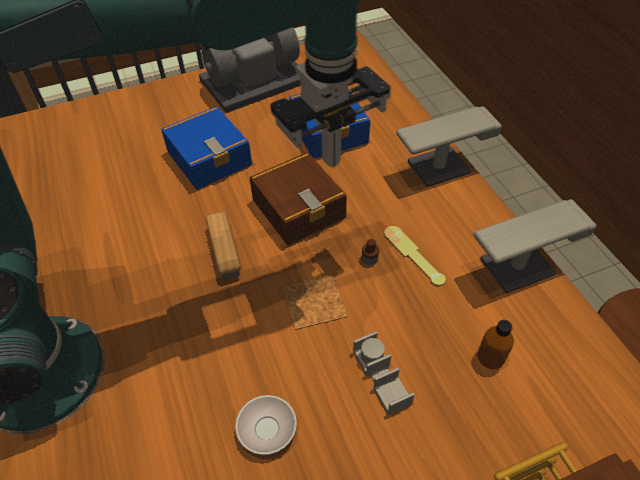

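The lid is flat at 68 mm and the clamp lies flat at 73 mm on it, at (316,115) in the wrist view. The tin's rack slot is empty and the bystanders are where they were. Handing in.

```bash
python3 - <<'E'
from h import *
st();print(robot.close_job())
E
```

```text
t 29.75 pos [0.5646 0.0546 0.222 ] rpy [-3.1413  0.      1.7304] F [0.1 0.8 0.6] w 0.0004 | cmd [0.5649 0.054  0.2227] [3.142 0.    1.73 ]
the job is handed in; nothing more can be done
None
```

The polish tin is in the sprung holder, the lid is shut and the clamp lies flat on it. I handed the job in at about 30 s of the 72 s allowed; it gave no verdict.

- **One grip went wrong:** on the first regrasp at the mat I lifted before the fingers had fully closed, so the tin sat about 9 mm too low in the grip. It landed tilted on the brass lip. I took it back to the mat, gripped it again, and the second insertion went in level.
- **Tin:** measured just before closing the lid, its top was level at 46 mm, so it lies on the bed. The plate was pushed back about 5.5 mm and the tin was centred to within about 2 mm. With the lid shut it can no longer be seen, so this was not measured again.
- **Lid and clamp:** depth readings show the lid flat at 68–69 mm and the clamp flat at 73–74 mm.
- **Everything else:** every bystander reads within about 6 mm of its starting position, which is the scatter of the measurements. The gripper was clear of everything at the end.
- **Disagreement:** the wrist camera put the case 2–3 mm further along its length than the fixed cameras did. I aimed between the two and used the spring force to judge how far to push.

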